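Make up two line-fitting kits

ROBOT

A 7-joint arm with a two-finger parallel gripper is mounted at the origin on the work surface. World frame = base frame: x ahead of the robot, y to its left, z up, the work surface at z = 0. Lengths are in m, angles in rad, forces in N, time in s.
With the tool pointing down it reaches from about 0.4 to 0.875 m from the base axis. Payload 6.5 kg.
Tool frame: the origin (TCP) lies midway between the tips of the shut fingers; the grasp point (between the pads) lies 19 mm behind it; z points along the fingers, y is the direction in which the jaws open and shut (so a half turn about z gives the same grasp; the last joint's range is limited). The gripper opens to 88 mm and grips with 3 to 60 N. Pads are 18 mm wide; open, the fingers measure 123 mm over their backs; the gripper's body (75 mm by 187 mm) begins 45 mm behind the grasp point.
Start: joints at [-1.33, 0.536, -0.004, 1.538, 0.003, 1.067, -0.071], TCP at [0.196, 0.62, 0.239] pointing down, gripper open.
Joint ranges: [-2.7, 2.7], [-0.37, 2.16], [-1.27, 1.26], [0.24, 2.4], [-1.31, 4.45], [0.19, 1.91], [-2.76, 2.76]. Speed limits (rad/s): [2.39, 2.39, 3.14, 3.14, 3.14, 3.14, 3.14].

INTERFACE

Orientations are given as a rotation vector (axis times angle).
In Python, from cell import readout, read_camera, calibration, ctrl gives the robot as it stands. The module is installed in compiled form; this text tells all that it offers.
- The arm moves only by the shell command python3 -m creep 'ROWS' [FORCE]. ROWS is JSON, a list that holds one entry, the list of rows, each a list of 5 numbers: the opening in per cent of the stroke, from 0 (shut) to 100 (fully open), then the shift along the tool's x, y, z in cm, then the turn about the tool's z in rad. In form: [[[grip, x, y, z, spin], ...]]. A call has 1 to 20 rows; each row shifts and turns the pose as measured when the row begins, along the tool's axes as they then stand; what a row does not reach is not made up. A row lasts 1/12 s, in which the tool goes at most 41.7 mm and 7.16 degrees, less where a joint would pass 70% of its speed; a pose out of reach is approached as far as the arm can. A call with a gripper value outside its range is refused whole. The fingers move at their own pace and stop on an object; FORCE is the grip in N (left out, the last holds). Time passes only in rows, so rows that do not move let the fingers close. It gives the time, the measured TCP pose, the force and the opening at its end, in the units of the state.
- readout.state(): the state, without advancing time (a new reading comes with each control period).
- read_camera(name): name is "side" or "top" or "wrist"; returns (picture, depth): 384x512x3 uint8, red, green, blue; 384x512 float32, m along the optical axis (not along the pixel's ray), 0 where there is no reading.
- calibration(name): a dict with "fx", "fy", "cx", "cy" (pixels), "dist_coeffs" ([k1, k2, p1, p2, k3] as OpenCV has them; the pictures are not rectified), "world_from_camera" (4x4, takes a point from camera to world coordinates). Camera axes: x right, y down, z forward; pixel columns grow to the right and rows downward; lengths in m; the calibration is good to about 2 mm. A picture is of the moment at which its call begins: read the wrist's pose just before it. calibration takes no time and is no camera call; for the wrist camera it gives the pose at the moment of the call.
- ctrl.job_done(): hands the job in, once; it reports no verdict.
The state is a dict: "time": time; "qpos": joint angles; "dq": joint speeds; "joint_torque": joint torques, N m; "tool_pos": TCP position; "ee_rot": TCP orientation; "contact_force": force on the tool from outside, world axes, zero at the start; "moment": the same for the moment, N m; "opening": opening from 0.0 (shut) to 1.0 (fully open).
Only numpy, scipy, OpenCV 4.12 (cv2) and the standard library are available. Lean on these libraries where they do the work, as an engineer would, in place of code of your own. Each camera call takes 0.05 s, during which the arm holds its last target.

TASK

Make up two kits from the loose line fittings on the bench. In the two-bay tray: the three-bolt clamp in the bay at the wire handle and the longest sleeve in the other bay; in the three-bay tray: the one-bolt clamp in the bay at the wire handle, the white spool upright in the middle bay and the shortest sleeve in the bay away from the handle. Every piece rests flat on its bay's floor, clamps with the nuts up and sleeves lying down, and the spare two-bolt clamp and the middle-length sleeve stay where they are.

Things in the scene. Friction and masses are not known exactly. Their poses are not given: they have to be found in the camera images.
- clamp_1_bolt: Parallel-groove line clamp with 1 bolt: a plain aluminium block 40 long (own x) x 44 wide (own y) x 38 mm high, with 1 hexagon nut on top reaching 52 mm. Stands on its flat underside, nuts up. Origin: centre of the underside, z up. About 150 g, give or take 30 %.
- clamp_2_bolt: Parallel-groove line clamp with 2 bolts: a plain aluminium block 64 long (own x) x 44 wide (own y) x 38 mm high, with 2 hexagon nuts in a row along its length on top reaching 52 mm. Stands on its flat underside, nuts up. Origin: centre of the underside, z up. A spare: leave it. About 250 g, give or take 30 %.
- clamp_3_bolt: Parallel-groove line clamp with 3 bolts: a plain aluminium block 88 long (own x) x 44 wide (own y) x 38 mm high, with 3 hexagon nuts in a row along its length on top reaching 52 mm. Stands on its flat underside, nuts up. Origin: centre of the underside, z up. About 350 g, give or take 30 %.
- sleeve_short: The shortest eight-sided aluminium conductor sleeve, lying on one of its flats: 52 mm long (own x), 40 mm across flats, with a dark bore at each end. Flats at its two sides are 17 mm high, centred 20 mm above the surface under it. Origin: centre of the sleeve, 20 mm above what it lies on. About 90 g, give or take 30 %.
- sleeve_medium: The middle-length eight-sided aluminium conductor sleeve, lying on one of its flats: 76 mm long (own x), 40 mm across flats, with a dark bore at each end. Flats at its two sides are 17 mm high, centred 20 mm above the surface under it. Origin: centre of the sleeve, 20 mm above what it lies on. A spare: leave it. About 130 g, give or take 30 %.
- sleeve_long: The longest eight-sided aluminium conductor sleeve, lying on one of its flats: 100 mm long (own x), 40 mm across flats, with a dark bore at each end. Flats at its two sides are 17 mm high, centred 20 mm above the surface under it. Origin: centre of the sleeve, 20 mm above what it lies on. About 170 g, give or take 30 %.
- spool: White ceramic spool insulator standing upright, 50 mm high: round flanges of 50 mm diameter at foot (0 to 14 mm up) and head (36 to 50 mm up), waist of 34 mm diameter between. Origin: centre of the underside, z along its axis, up. About 180 g, give or take 30 %.
- tray_two: Plywood kit tray with dark bay floors, fixed, 160 (own x) x 124 mm (own y), two bays in a row along x, steel wire handle standing out 19 mm at its +x end. Walls and dividers 4 mm thick, tops 12 mm and bay floors 4 mm above the bench. Origin: tray centre at bench height, z up. Bays 74 (x) by 116 mm (y) inside, centred at x = +39 mm (at the handle) and -39 mm.
- tray_three: Plywood kit tray with dark bay floors, fixed, 226 (own x) x 78 mm (own y), three bays in a row along x, steel wire handle standing out 19 mm at its +x end. Walls and dividers 4 mm thick, tops 12 mm and bay floors 4 mm above the bench. Origin: tray centre at bench height, z up. Bays 70 by 70 mm inside, centred at x = +74 mm (at the handle), 0 and -74 mm.

How it is judged:
At the end, for the whole second after the job is handed in: Each of the five pieces is flat on the floor of its own bay, anywhere in it (height within 4 mm, clamps and spool upright and sleeves level within about 7 degrees), released and at rest; the two spares are within 20 mm of where they started (x of clamp_3_bolt in the frame of tray_two between 0.022 and 0.056 m and y of clamp_3_bolt in the frame of tray_two between -0.016 and 0.016 m and z of clamp_3_bolt in the frame of tray_two between 0 and 0.008 m and angle between each of clamp_3_bolt, clamp_1_bolt, spool's own z axis and vertical below 0.12 rad and linear speed of each of clamp_3_bolt, sleeve_long, clamp_1_bolt, spool, sleeve_short below 0.02 m/s and angular speed of each of clamp_3_bolt, sleeve_long, clamp_1_bolt, spool, sleeve_short below 0.2 rad/s and x of sleeve_long in the frame of tray_two between -0.058 and -0.02 m and y of sleeve_long in the frame of tray_two between -0.016 and 0.016 m and z of sleeve_long in the frame of tray_two between 0.02 and 0.028 m and angle between each of sleeve_long, sleeve_short's own x axis and vertical above 1.45 rad and x of clamp_1_bolt in the frame of tray_three between 0.057 and 0.091 m and y of clamp_1_bolt in the frame of tray_three between -0.017 and 0.017 m and z of clamp_1_bolt in the frame of tray_three between 0 and 0.008 m and x of spool in the frame of tray_three between -0.012 and 0.012 m and y of spool in the frame of tray_three between -0.012 and 0.012 m and z of spool in the frame of tray_three between 0 and 0.008 m and x of sleeve_short in the frame of tray_three between -0.091 and -0.057 m and y of sleeve_short in the frame of tray_three between -0.017 and 0.017 m and z of sleeve_short in the frame of tray_three between 0.02 and 0.028 m and distance of each of clamp_2_bolt, sleeve_medium from where it was at the start of the episode below 0.02 m); the robot touches nothing.
It fails at once if the spare two-bolt clamp is moved more than 30 mm from where it was (distance of clamp_2_bolt from where it was at the start of the episode above 0.03 m).
It fails at once if the spare middle-length sleeve is moved more than 30 mm from where it was (distance of sleeve_medium from where it was at the start of the episode above 0.03 m).
It also fails if it takes over 122 s, if anything falls off the work surface, if the arm or the gripper's body presses on something with over 40 N, if the wrist force passes 120 N, or if a joint passes its speed limit or range.

## Working session

There is one attempt and no reset: what is moved stays moved. The work goes in short steps, Python scripts to look and compute and a shell command to move; the robot and the scene stay as the last step left them, time stands still between calls to the robot, and variables do not carry over. Pictures are saved under pics/ and viewed, and the job is handed in when it is done.

```bash
mkdir -p pics; ls
python3 - <<'E'
from cell import readout, read_camera, calibration
import cv2,numpy as np
s=readout.state(); print(s)
for n in ["top","side"]:
    p,d=read_camera(n); np.savez(f"pics/{n}0.npz",p=p,d=d)
    cv2.imwrite(f"pics/{n}0.png",p[:,:,::-1])
    c=calibration(n); print(n,c)
E
```

```text
pics
{'time': 0.0, 'qpos': array([-1.33019176,  0.53715274, -0.00444713,  1.53882058,  0.00264796,
        1.06730303, -0.07125098]), 'dq': array([ 0.00092979,  0.00079261,  0.00143552, -0.00053829, -0.00100174,
        0.00067198, -0.00024769]), 'joint_torque': array([ 3.77695596e-04, -5.70975709e+01,  9.91268903e-01, -2.51613790e+01,
       -5.61854965e-02,  1.77860144e-02,  1.64179178e-04]), 'tool_pos': array([0.19615368, 0.61907677, 0.2378682 ]), 'ee_rot': array([-4.79945029e-01, -3.10461692e+00,  2.63207891e-03]), 'contact_force': array([ 0.01276737, -0.21641495, -0.20785684]), 'moment': array([-0.00517176,  0.02812416, -0.00695607]), 'opening': 0.9985883085172625}
top {'fx': 371.4770712253049, 'fy': 371.4770712253049, 'cx': 253.06117969882507, 'cy': 187.3365898582011, 'dist_coeffs': array([-0.03460523,  0.        ,  0.        ,  0.        ,  0.        ]), 'world_from_camera': array([[-0.01416561, -0.99632375,  0.0844886 ,  0.40747538],
       [-0.9998918 ,  0.01444995,  0.00275483,  0.07710479],
       [-0.00396556, -0.08444043, -0.99642064,  1.10280253],
       [ 0.        ,  0.        ,  0.        ,  1.        ]])}
side {'fx': 438.99507789444255, 'fy': 438.99507789444255, 'cx': 259.41648125686993, 'cy': 189.98860311236177, 'dist_coeffs': array([-0.15005071,  0.        ,  0.        ,  0.        ,  0.        ]), 'world_from_camera': array([[ 0.99141375, -0.08723725,  0.09740865,  0.38779321],
       [-0.12963955, -0.55832743,  0.81942911, -0.95468796],
       [-0.01709882, -0.8250213 , -0.56484289,  0.73944696],
       [ 0.        ,  0.        ,  0.        ,  1.        ]])}
```

View pics/top0.png

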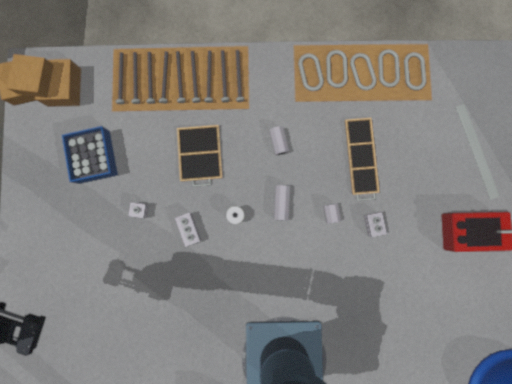

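View pics/side0.png

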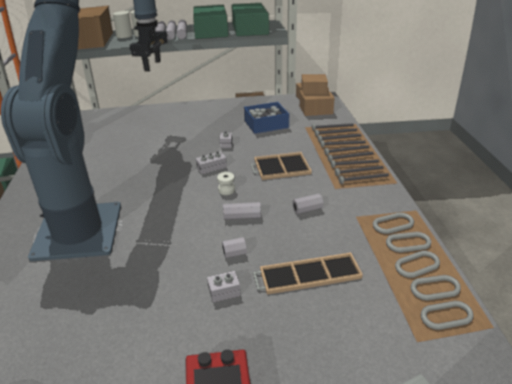

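The top view shows the trays (two-bay near (200,153), three-bay near (362,157)), both with handles toward the robot, and the seven pieces in a row nearer the base. I'll enlarge it.

Run:
```python
import cv2,numpy as np
p=np.load("pics/top0.npz")["p"][:,:,::-1]
for n,(c0,c1,r0,r1) in {"a":(120,250,120,250),"b":(250,390,110,245)}.items():
    q=cv2.resize(p[r0:r1,c0:c1],None,fx=4.4,fy=4.4,interpolation=cv2.INTER_CUBIC)
    for k in range(c0,c1,10):
        x=int((k-c0+.5)*4.4); cv2.line(q,(x,0),(x,6),(0,0,255),1); cv2.putText(q,str(k),(x-8,16),0,.33,(0,0,255))
    for k in range(r0,r1,10):
        y=int((k-r0+.5)*4.4); cv2.line(q,(0,y),(6,y),(0,0,255),1); cv2.putText(q,str(k),(8,y+4),0,.33,(0,0,255))
    cv2.imwrite(f"pics/top0{n}.png",q)
```

```text
(no output)
```

View pics/top0a.png

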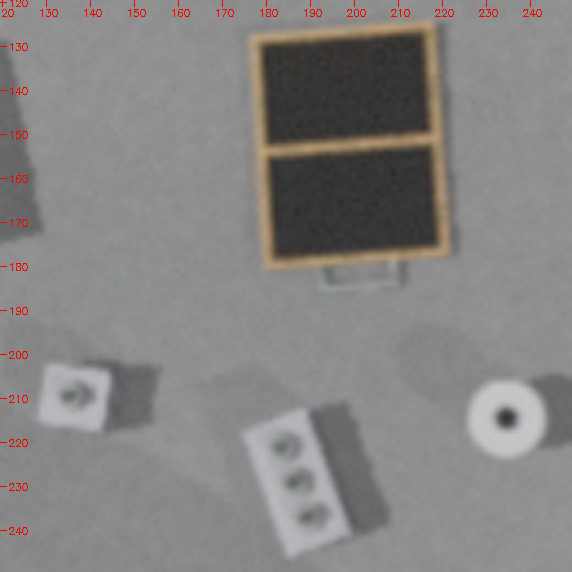

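View pics/top0b.png

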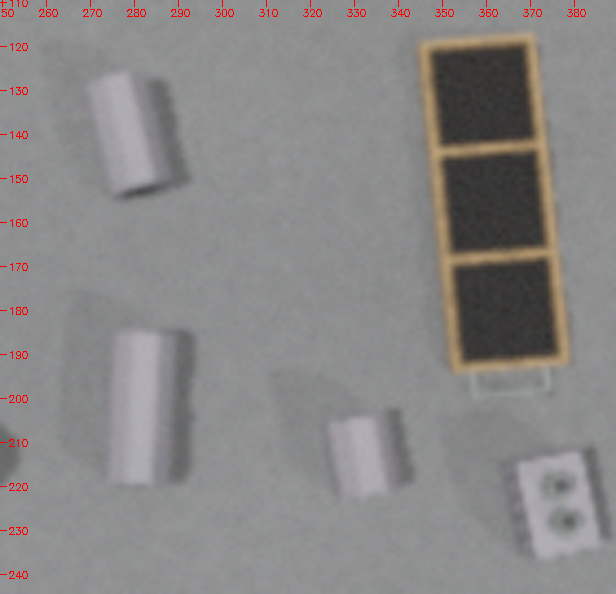

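```bash
cat > h.py <<'E'
from cell import readout, read_camera, calibration
import cv2,numpy as np
from scipy.spatial.transform import Rotation as R
def ray(n,px,c=None):
    c=c or calibration(n); K=np.array([[c['fx'],0,c['cx']],[0,c['fy'],c['cy']],[0,0,1]])
    u=cv2.undistortPoints(np.array(px,float).reshape(-1,1,2),K,c['dist_coeffs']).reshape(-1,2)
    return np.c_[u,np.ones(len(u))],c['world_from_camera']
def atz(n,px,z,c=None):
    d,T=ray(n,px,c); w=d@T[:3,:3].T; o=T[:3,3]
    return o+w*((z-o[2])/w[:,2])[:,None]
def cloud(n,d,c=None):
    v,u=np.mgrid[:384,:512]; r,T=ray(n,np.stack([u.ravel(),v.ravel()],1),c)
    P=(r*d.reshape(-1,1))@T[:3,:3].T+T[:3,3]
    return P.reshape(384,512,3)
def pose():
    s=readout.state(); M=R.from_rotvec(s['ee_rot']).as_matrix(); return s,M
E
python3 - <<'E'
from h import *
f=np.load("pics/top0.npz"); P=cloud("top",f["d"])
z=P[:,:,2]; tb=z[190:200,300:320]; print("table z",tb.mean(),tb.std())
print("tray floor",z[135:145,190:210].mean())
A=lambda pts,o: [((x+.5)/4.4-.5+o[0],(y+.5)/4.4-.5+o[1]) for x,y in pts]
def quad(name,pts,o,zz):
    w=atz("top",A(pts,o),zz)[:,:2]; e=np.linalg.norm(np.roll(w,-1,0)-w,axis=1)
    r=cv2.minAreaRect(w.astype(np.float32)*1000)
    d=w[1]-w[0]; d2=w[2]-w[1]
    print(name,w.mean(0).round(4),"edges",e.round(4),"dirs deg",np.degrees([np.arctan2(d[1],d[0]),np.arctan2(d2[1],d2[0])]).round(1))
quad("tray2",[(248,36),(437,24),(451,254),(263,269)],(120,120),.012)
quad("c1",[(47,363),(112,372),(103,432),(38,422)],(120,120),.038)
quad("c3",[(243,433),(306,408),(353,535),(290,557)],(120,120),.038)
print("spool",atz("top",A([(507,419)],(120,120)),.05))
quad("tray3",[(420,38),(534,34),(568,364),(454,372)],(250,110),.012)
quad("c2",[(517,461),(582,449),(607,545),(538,559)],(250,110),.038)
m=((z>0.014)&(z<.08)).astype(np.uint8); m[:115]=0;m[255:]=0;m[:,:118]=0;m[:,395:]=0
k,l,st,ce=cv2.connectedComponentsWithStats(m)
for i in range(1,k):
    if st[i,4]<30: continue
    Q=P[l==i]; 
    for zl in (.014,.032):
        q=Q[Q[:,2]>zl]
        if len(q)<9: continue
        r=cv2.minAreaRect((q[:,:2]*1000).astype(np.float32)); print(i,ce[i].round(),zl,len(q),np.round(r[0],1),np.round(r[1],1),round(r[2],1),"zmax",q[:,2].max().round(4))
E
```

```text
table z 0.011046390463716178 0.10974642044653786
tray floor 0.004231916572053639
tray2 [0.6061 0.2393] edges [0.1291 0.1578 0.1269 0.1601] dirs deg [ -87.3 -176.9]
c1 [0.4375 0.4157] edges [0.0434 0.0395 0.0434 0.0389] dirs deg [-98.6 171.9]
c3 [0.3799 0.2695] edges [0.044  0.0879 0.0431 0.0861] dirs deg [ -69.1 -159.8]
spool [[0.4194426 0.1326406 0.05     ]]
tray3 [ 0.5913 -0.245 ] edges [0.0783 0.2265 0.0771 0.229 ] dirs deg [ -88.6 -176.7]
c2 [ 0.3873 -0.2734] edges [0.0435 0.064  0.0462 0.0646] dirs deg [ -80.6 -167.6]
11 [279. 140.] 0.014 379 [636.6   1.8] [77.3 39.8] 12.7 zmax 0.0458
11 [279. 140.] 0.032 298 [636.4   1.7] [77.2 36.5] 14.4 zmax 0.0458
71 [282. 203.] 0.014 493 [453.1  -3.3] [ 40.2 101. ] 85.8 zmax 0.0444
71 [282. 203.] 0.032 391 [453.2  -3.7] [ 37.3 100.9] 85.2 zmax 0.0444
80 [138. 210.] 0.014 246 [437.4 415.9] [45.4 40.1] 82.8 zmax 0.0572
80 [138. 210.] 0.032 223 [437.4 416. ] [45.2 39.9] 82.2 zmax 0.0572
81 [331. 213.] 0.014 277 [ 420.1 -146.1] [53.4 41.3] 9.2 zmax 0.0459
81 [331. 213.] 0.032 214 [ 420.3 -145.5] [51.9 38.8] 8.2 zmax 0.0459
82 [235. 215.] 0.014 243 [419.7 131.9] [48.1 47.9] 74.6 zmax 0.0559
82 [235. 215.] 0.032 241 [419.7 131.9] [48.1 47.9] 74.6 zmax 0.0559
83 [188. 229.] 0.014 513 [380.1 270.1] [87.9 44.9] 20.0 zmax 0.0567
83 [188. 229.] 0.032 481 [380.1 270.2] [87.9 44.8] 19.7 zmax 0.0567
84 [375. 224.] 0.014 401 [ 386.2 -270.8] [64.6 44.8] 10.4 zmax 0.0543
84 [375. 224.] 0.032 358 [ 386.1 -270.9] [64.4 44.8] 10.4 zmax 0.0543
```

All depth-derived sizes match the specs (40/64/88 × 44 mm clamps, and 52/77/101 mm sleeves). Next I'll write a move calculator.

```bash
cat > go.py <<'E'
import sys
from h import *
# usage: go.py x y z jaw_deg  -> deltas in tool axes after turning
x,y,z,j=map(float,sys.argv[1:5]); s,M=pose(); p=s['tool_pos']
yaw=np.degrees(np.arctan2(M[1,1],M[0,1])); tilt=np.degrees(np.arccos(-M[2,2]))
best=None
for k in (-360,-180,0,180,360):
    t=-np.radians(j+k-yaw)   # about tool z (down)
    q7=s['qpos'][6]
    if abs(t)<=np.pi and (best is None or abs(t)<abs(best)): best=t
alts=[best,best-np.sign(best)*np.pi]
print("t %.2f pos %s yaw %.1f tilt %.2f q7 %.2f open %.3f F %s"%(s['time'],p.round(4),yaw,tilt,s['qpos'][6],s['opening'],s['contact_force'].round(1)))
for t in alts:
    M2=M@R.from_rotvec([0,0,t]).as_matrix(); d=M2.T@(np.array([x,y,z])-p)*100
    print("spin %.3f (rows>=%d)  then x y z cm %s  dist rows>=%.1f"%(t,np.ceil(abs(t)/.125),d.round(2),np.linalg.norm(d)/4.17))
E
python3 go.py .4375 .4158 .14 81.7
```

```text
t 0.10 pos [0.1962 0.6191 0.2379] yaw 72.4 tilt 0.09 q7 -0.07 open 1.003 F [-0.2 -0.6  0.4]
spin -0.162 (rows>=2)  then x y z cm [-26.82 -16.62   9.82]  dist rows>=7.9
spin 2.980 (rows>=24)  then x y z cm [26.82 16.62  9.82]  dist rows>=7.9
```

```bash
python3 -m creep '[[[100,0,0,0,-0.081],[100,0,0,0,-0.081],[100,-2.7,-1.7,0.5,0],[100,-2.7,-1.7,0.5,0],[100,-2.7,-1.7,1,0],[100,-2.7,-1.7,1,0],[100,-2.7,-1.7,1,0],[100,-2.7,-1.7,1,0],[100,-2.7,-1.7,1,0],[100,-2.7,-1.7,1,0],[100,-2.7,-1.7,1,0],[100,-2.6,-1.6,1,0],[100,0,0,0,0]]]' 40; python3 go.py .4375 .4158 .14 81.7
```

```text
time: 1.18
tool_pos: [0.4446, 0.4058, 0.1383]
ee_rot: [-0.2, -3.129, 0.011]
contact_force: [-0.7, -1.3, -0.3]
opening: 1.002
t 1.18 pos [0.4446 0.4058 0.1383] yaw 82.7 tilt 0.54 q7 0.63 open 1.002 F [-0.7 -1.3 -0.3]
spin 0.017 (rows>=1)  then x y z cm [ 0.85  0.89 -0.17]  dist rows>=0.3
spin -3.124 (rows>=25)  then x y z cm [-0.85 -0.89 -0.17]  dist rows>=0.3
```

```bash
python3 -m creep '[[[100,0.8,0.9,-0.1,0.017],[100,0,0,0,0]]]'
python3 - <<'E'
from h import *
c=calibration("wrist"); p,d=read_camera("wrist"); cv2.imwrite("pics/w1.png",p[:,:,::-1])
P=cloud("wrist",d,c); z=P[:,:,2]; print(c['world_from_camera'].round(3))
m=((z>.03)&(z<.07)).astype(np.uint8)
k,l,st,ce=cv2.connectedComponentsWithStats(m)
for i in range(1,k):
    if st[i,4]<300: continue
    q=P[l==i]; r=cv2.minAreaRect((q[:,:2]*1000).astype(np.float32)); print(ce[i].round(),len(q),np.round(r[0],1),np.round(r[1],1),round(r[2],1),np.median(q[:,2]))
E
python3 go.py .4375 .4158 .14 81.7
```

```text
time: 1.35
tool_pos: [0.4397, 0.4121, 0.1376]
ee_rot: [-0.237, -3.125, 0.017]
contact_force: [-1.2, 0.9, -0.3]
opening: 1.0
[[ 0.152  0.956  0.25   0.375]
 [ 0.988 -0.144 -0.048  0.424]
 [-0.01   0.255 -0.967  0.284]
 [ 0.     0.     0.     1.   ]]
[ 73. 142.] 5964 [379.9 272.7] [88.  45.6] 19.8 0.03807837007451456
[261. 185.] 2654 [436.6 418. ] [44.2 39.4] 81.6 0.03805697344664148
[379. 325.] 772 [578.4 503.6] [74.  25.9] 24.0 0.047931768450446444
t 1.40 pos [0.4404 0.4109 0.1375] yaw 81.3 tilt 0.77 q7 0.60 open 0.998 F [-0.2 -1.1 -1.1]
spin -0.006 (rows>=1)  then x y z cm [ 0.36  0.44 -0.25]  dist rows>=0.1
spin 3.135 (rows>=26)  then x y z cm [-0.36 -0.44 -0.25]  dist rows>=0.1
```

View pics/w1.png

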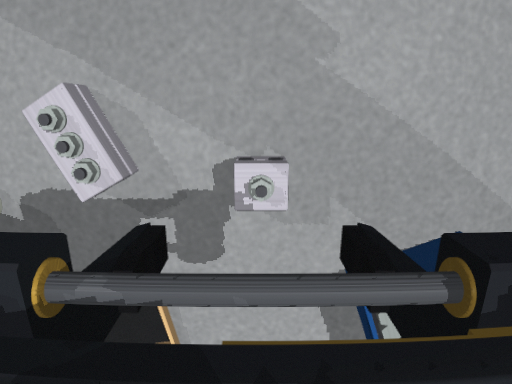

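The wrist view shows the one-bolt clamp at (261,185), midway between the fingers, and the three-bolt clamp at (75,142). Both agree with the top view to 2 mm. I'll descend now.

```bash
python3 -m creep '[[[100,0.35,0.6,0,0],[100,0,0,2,0],[100,0,0,2,0],[100,0,0,2,0],[100,0,0,0,0]]]'; python3 go.py .437 .417 .012 81.7
```

```text
time: 1.82
tool_pos: [0.4363, 0.4211, 0.0775]
ee_rot: [-0.227, -3.129, 0.011]
contact_force: [-0.2, -0.4, 0.3]
opening: 1.0
t 1.82 pos [0.4363 0.4211 0.0775] yaw 81.7 tilt 0.49 q7 0.58 open 1.000 F [-0.2 -0.4  0.3]
spin 0.000 (rows>=1)  then x y z cm [-0.15 -0.35  6.56]  dist rows>=1.6
spin -3.141 (rows>=26)  then x y z cm [0.15 0.35 6.56]  dist rows>=1.6
```

```bash
python3 -m creep '[[[100,-0.15,-0.35,1.5,0],[100,0,0,1.5,0],[100,0,0,1.5,0],[100,0,0,1,0],[100,0,0,0.5,0],[100,0,0,0,0]]]'; python3 go.py .437 .417 .012 81.7
```

```text
time: 2.32
tool_pos: [0.4359, 0.4227, 0.0196]
ee_rot: [-0.216, -3.131, 0.004]
contact_force: [0.0, 0.4, -0.4]
opening: 1.001
t 2.32 pos [0.4359 0.4227 0.0196] yaw 82.1 tilt 0.22 q7 0.59 open 1.001 F [ 0.   0.4 -0.4]
spin 0.007 (rows>=1)  then x y z cm [-0.19 -0.55  0.76]  dist rows>=0.2
spin -3.134 (rows>=26)  then x y z cm [0.19 0.55 0.76]  dist rows>=0.2
```

```bash
python3 -m creep '[[[100,-0.15,-0.4,0.7,0],[100,0,-0.2,0,0],[100,0,0,0,0]]]'; python3 go.py .437 .417 .012 81.7
```

```text
time: 2.57
tool_pos: [0.4373, 0.4176, 0.014]
ee_rot: [-0.215, -3.133, 0.0]
contact_force: [0.7, 0.3, 0.1]
opening: 1.001
t 2.57 pos [0.4373 0.4176 0.014 ] yaw 82.2 tilt 0.07 q7 0.60 open 1.001 F [0.7 0.3 0.1]
spin 0.008 (rows>=1)  then x y z cm [ 0.02 -0.06  0.2 ]  dist rows>=0.1
spin -3.133 (rows>=26)  then x y z cm [-0.02  0.06  0.2 ]  dist rows>=0.1
```

Close and lift.

```bash
python3 -m creep '[[[0,0,0,0,0],[0,0,0,0,0],[0,0,0,0,0],[0,0,0,0,0],[0,0,0,0,0],[0,0,0,0,0],[0,0,0,0,0],[0,0,0,0,0],[0,0,0,0,0],[0,0,0,0,0]]]' 40; python3 go.py .5174 -.2492 .14 93
```

```text
time: 3.4
tool_pos: [0.4386, 0.4181, 0.0161]
ee_rot: [0.216, 3.133, 0.003]
contact_force: [0.6, -0.4, 0.4]
opening: 0.499
t 3.40 pos [0.4386 0.4181 0.0161] yaw 82.1 tilt 0.12 q7 0.60 open 0.499 F [ 0.6 -0.4  0.4]
spin -0.190 (rows>=2)  then x y z cm [ -4.39 -67.03 -12.51]  dist rows>=16.4
spin 2.952 (rows>=24)  then x y z cm [  4.39  67.03 -12.51]  dist rows>=16.4
```

```bash
python3 -m creep '[[[0,0,0,-2,0],[0,0,0,-3,0],[0,0,0,-3,-0.095],[0,0,0,-3,-0.095],[0,0,-1.5,-1,0],[0,-0.3,-3.3,0,0],[0,-0.3,-3.5,0,0],[0,-0.3,-3.5,0,0],[0,-0.3,-3.5,0,0],[0,-0.3,-3.5,0,0],[0,-0.3,-3.5,0,0],[0,-0.3,-3.5,0,0],[0,-0.3,-3.5,0,0],[0,-0.3,-3.5,0,0],[0,-0.3,-3.5,0,0],[0,0,0,0,0]]]'; python3 go.py .5174 -.2492 .14 93
```

```text
time: 4.73
tool_pos: [0.4898, 0.0443, 0.1384]
ee_rot: [0.111, -3.138, -0.003]
contact_force: [-0.4, -0.5, -0.8]
opening: 0.497
t 4.73 pos [0.4898 0.0443 0.1384] yaw 94.1 tilt 0.14 q7 1.45 open 0.497 F [-0.4 -0.5 -0.8]
spin 0.019 (rows>=1)  then x y z cm [ -1.21 -29.46  -0.22]  dist rows>=7.1
spin -3.123 (rows>=25)  then x y z cm [ 1.21 29.46 -0.22]  dist rows>=7.1
```

```bash
python3 -m creep '[[[0,-0.15,-3.5,0,0.019],[0,-0.15,-3.5,0,0],[0,-0.15,-3.5,0,0],[0,-0.15,-3.5,0,0],[0,-0.15,-3.5,0,0],[0,-0.15,-3.5,0,0],[0,-0.15,-3.5,0,0],[0,-0.1,-3,0,0],[0,0,-1,0,0],[0,0,0,0,0],[0,0,0,0,0]]]'; python3 go.py .5174 -.2492 .14 93
```

```text
time: 5.65
tool_pos: [0.5152, -0.2509, 0.1355]
ee_rot: [0.077, -3.137, -0.004]
contact_force: [0.1, 1.4, -1.2]
opening: 0.497
t 5.65 pos [ 0.5152 -0.2509  0.1355] yaw 92.8 tilt 0.27 q7 2.02 open 0.497 F [ 0.1  1.4 -1.2]
spin -0.004 (rows>=1)  then x y z cm [-0.23  0.16 -0.45]  dist rows>=0.1
spin 3.138 (rows>=26)  then x y z cm [ 0.23 -0.16 -0.45]  dist rows>=0.1
```

```bash
python3 -m creep '[[[0,-0.2,0.1,2,0],[0,0,0,2,0],[0,0,0,2,0],[0,0,0,1.5,0],[0,0,0,1,0],[0,0,0,0.5,0],[0,0,0,0,0]]]'; python3 go.py .5174 -.2492 .022 93
```

```text
time: 6.23
tool_pos: [0.5198, -0.2338, 0.0428]
ee_rot: [0.1, -3.138, -0.016]
contact_force: [-0.5, -0.2, -1.6]
opening: 0.495
t 6.23 pos [ 0.5198 -0.2338  0.0428] yaw 93.6 tilt 0.60 q7 2.01 open 0.495 F [-0.5 -0.2 -1.6]
spin 0.011 (rows>=1)  then x y z cm [ 0.31 -1.55  2.06]  dist rows>=0.6
spin -3.130 (rows>=26)  then x y z cm [-0.31  1.55  2.06]  dist rows>=0.6
```

```bash
python3 -m creep '[[[0,0.15,-0.8,0.3,0.011],[0,0.1,-0.6,0.3,0],[0,0,-0.1,0.3,0],[0,0,0,0,0]]]'; python3 go.py .5174 -.2492 .022 93
```

```text
time: 6.57
tool_pos: [0.5198, -0.2494, 0.0351]
ee_rot: [-0.084, 3.14, 0.015]
contact_force: [0.1, 0.2, -1.0]
opening: 0.499
t 6.57 pos [ 0.5198 -0.2494  0.0351] yaw 93.1 tilt 0.53 q7 2.03 open 0.499 F [ 0.1  0.2 -1. ]
spin 0.001 (rows>=1)  then x y z cm [0.24 0.02 1.31]  dist rows>=0.3
spin -3.141 (rows>=26)  then x y z cm [-0.24 -0.02  1.31]  dist rows>=0.3
```

```bash
python3 -m creep '[[[0,0.15,0,0.5,0],[0,0.1,-0.1,0.5,0],[0,0,-0.1,0.2,0],[0,0,0,0,0]]]'; python3 go.py .5174 -.2492 .02 93
```

```text
time: 6.9
tool_pos: [0.5177, -0.253, 0.0229]
ee_rot: [-0.081, 3.138, 0.013]
contact_force: [0.2, 0.3, -0.8]
opening: 0.497
t 6.90 pos [ 0.5177 -0.253   0.0229] yaw 93.0 tilt 0.49 q7 2.04 open 0.497 F [ 0.2  0.3 -0.8]
spin -0.001 (rows>=1)  then x y z cm [0.01 0.38 0.29]  dist rows>=0.1
spin 3.141 (rows>=26)  then x y z cm [-0.01 -0.38  0.29]  dist rows>=0.1
```

```bash
python3 -m creep '[[[0,0,0.25,0.15,0],[0,0,0,0.15,0],[0,0,0,0,0]]]'; python3 go.py .5174 -.2492 .02 93
```

```text
time: 7.15
tool_pos: [0.5177, -0.2499, 0.0202]
ee_rot: [-0.081, 3.138, 0.014]
contact_force: [1.1, -1.2, -1.7]
opening: 0.494
t 7.15 pos [ 0.5177 -0.2499  0.0202] yaw 93.0 tilt 0.52 q7 2.03 open 0.494 F [ 1.1 -1.2 -1.7]
spin -0.001 (rows>=1)  then x y z cm [0.03 0.07 0.02]  dist rows>=0.0
spin 3.141 (rows>=26)  then x y z cm [-0.03 -0.07  0.02]  dist rows>=0.0
```

```bash
python3 -m creep '[[[0,0,0,0.1,0],[55,0,0,0,0],[70,0,0,0,0],[75,0,0,0,0],[75,0,0,0,0],[75,0,0,-1,0],[75,0,0,-2,0],[75,0,0,-3,0],[90,0,0,-3,0],[100,0,0,-2,0],[100,0,0,0,0]]]'; python3 go.py .4202 -.1458 .12 98.7
```

```text
time: 8.07
tool_pos: [0.5174, -0.2498, 0.1363]
ee_rot: [-0.083, 3.139, 0.015]
contact_force: [1.4, -0.7, -0.5]
opening: 0.95
t 8.07 pos [ 0.5174 -0.2498  0.1363] yaw 93.0 tilt 0.56 q7 2.03 open 0.950 F [ 1.4 -0.7 -0.5]
spin -0.099 (rows>=1)  then x y z cm [ 8.04 11.73  1.72]  dist rows>=3.4
spin 3.043 (rows>=25)  then x y z cm [ -8.04 -11.73   1.72]  dist rows>=3.4
```

```bash
python3 -m creep '[[[100,0,0,0,-0.099],[100,2,3,0.4,0],[100,2,3,0.4,0],[100,2,3,0.4,0],[100,1.5,2,0.4,0],[100,0,0,0,0]]]'
python3 - <<'E'
from h import *
c=calibration("wrist"); p,d=read_camera("wrist"); cv2.imwrite("pics/w2.png",p[:,:,::-1])
P=cloud("wrist",d,c); z=P[:,:,2]
m=((z>.03)&(z<.07)).astype(np.uint8)
k,l,st,ce=cv2.connectedComponentsWithStats(m)
for i in range(1,k):
    if st[i,4]<300: continue
    q=P[l==i]; r=cv2.minAreaRect((q[:,:2]*1000).astype(np.float32)); print(ce[i].round(),len(q),np.round(r[0],1),np.round(r[1],1),round(r[2],1),np.median(q[:,2]))
p,d=read_camera("top"); cv2.imwrite("pics/t2.png",cv2.resize(p[100:260,100:400,::-1],None,fx=2.5,fy=2.5))
E
python3 go.py .4202 -.1458 .012 98.7
```

```text
time: 8.57
tool_pos: [0.4241, -0.1513, 0.1217]
ee_rot: [-0.242, 3.124, 0.008]
contact_force: [-1.1, -0.4, -0.2]
opening: 1.005
[100. 118.] 5487 [ 385.4 -270.3] [64.3 45.1] 9.6 0.0381097874229101
[259. 187.] 3195 [ 418.6 -146.5] [53.2 37.8] 9.3 0.03884784169318209
[431. 227.] 2763 [435.4  -0.5] [38.7 67.8] 86.2 0.03918540986333363
t 8.67 pos [ 0.4283 -0.1543  0.1229] yaw 98.8 tilt 0.76 q7 1.98 open 1.001 F [ 0.3 -0.6  0.7]
spin 0.001 (rows>=1)  then x y z cm [ 0.82  0.95 11.08]  dist rows>=2.7
spin -3.141 (rows>=26)  then x y z cm [-0.82 -0.95 11.08]  dist rows>=2.7
```

View pics/w2.png

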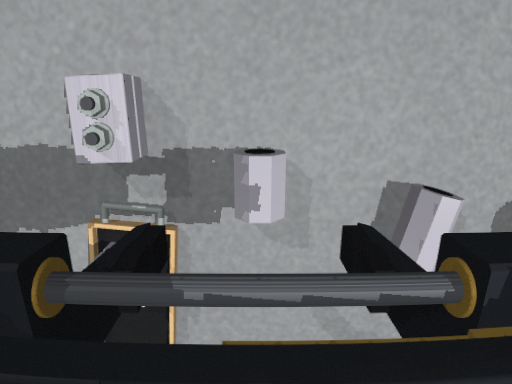

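View pics/t2.png

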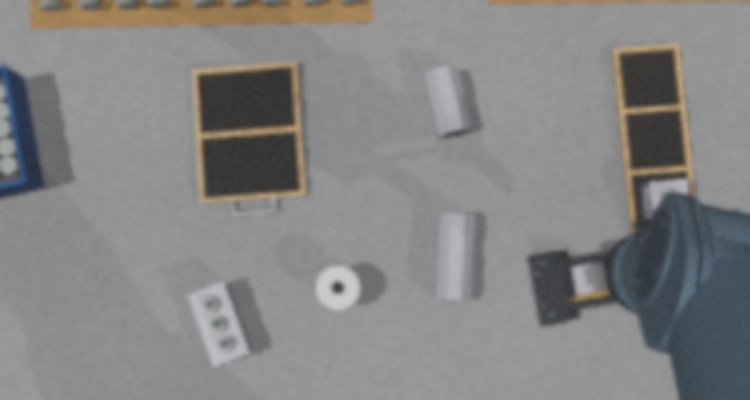

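The wrist view has the short sleeve at (259,187) between the fingers and the spare clamp at (105,118), well clear. The top view shows the one-bolt clamp in its handle bay.

```bash
python3 -m creep '[[[100,0.6,0.7,2,0],[100,0,0,2,0],[100,0,0,2,0],[100,0,0,1.5,0],[100,0,0,1,0],[100,0,0,0,0]]]'; python3 go.py .4195 -.146 .011 98.9
```

```text
time: 9.17
tool_pos: [0.434, -0.1559, 0.0365]
ee_rot: [-0.229, 3.105, -0.008]
contact_force: [-0.6, -0.7, 0.2]
opening: 0.999
t 9.17 pos [ 0.434  -0.1559  0.0365] yaw 98.4 tilt 1.61 q7 1.96 open 0.999 F [-0.6 -0.7  0.2]
spin -0.008 (rows>=1)  then x y z cm [1.35 1.22 2.51]  dist rows>=0.7
spin 3.134 (rows>=26)  then x y z cm [-1.35 -1.22  2.51]  dist rows>=0.7
```

```bash
python3 -m creep '[[[100,0.7,0.6,0.5,0],[100,0.5,0.4,0.3,0],[100,0,0,0,0]]]'; python3 go.py .4195 -.146 .011 98.9; python3 -c "
from h import *;print(pose()[0]['qpos'].round(3))"
```

```text
time: 9.42
tool_pos: [0.4242, -0.1508, 0.0281]
ee_rot: [-0.224, 3.102, -0.012]
contact_force: [0.1, 0.4, -1.1]
opening: 1.0
t 9.42 pos [ 0.4242 -0.1508  0.0281] yaw 98.3 tilt 1.83 q7 1.95 open 1.000 F [ 0.1  0.4 -1.1]
spin -0.011 (rows>=1)  then x y z cm [0.44 0.57 1.69]  dist rows>=0.4
spin 3.130 (rows>=26)  then x y z cm [-0.44 -0.57  1.69]  dist rows>=0.4
[ 0.25   0.577 -0.008  2.191  0.005  0.342  1.954]
```

```bash
python3 -m creep '[[[100,0.3,0.35,0.6,-0.011],[100,0.2,0.3,0.6,0],[100,0,0,0.2,0],[100,0,0,0,0]]]'; python3 go.py .4195 -.146 .011 98.9
```

```text
time: 9.75
tool_pos: [0.4211, -0.1462, 0.0141]
ee_rot: [-0.242, 3.097, -0.015]
contact_force: [-0.8, -0.0, 0.1]
opening: 1.004
t 9.75 pos [ 0.4211 -0.1462  0.0141] yaw 98.9 tilt 2.10 q7 1.95 open 1.004 F [-0.8 -0.   0.1]
spin 0.000 (rows>=1)  then x y z cm [0.16 0.05 0.31]  dist rows>=0.1
spin -3.141 (rows>=26)  then x y z cm [-0.16 -0.05  0.31]  dist rows>=0.1
```

```bash
python3 -m creep '[[[100,0.1,0,0.2,0],[60,0,0,0.1,0],[0,0,0,0,0],[0,0,0,0,0],[0,0,0,0,0],[0,0,0,0,0],[0,0,0,0,0],[0,0,0,0,0],[0,0,0,0,0],[0,0,0,0,0],[0,0,0,0,0],[0,0,0,0,0]]]' 40; python3 go.py .6652 -.2408 .14 93
```

```text
time: 10.75
tool_pos: [0.4212, -0.1468, 0.0114]
ee_rot: [-0.241, 3.095, -0.016]
contact_force: [-0.8, 0.4, -0.3]
opening: 0.456
t 10.75 pos [ 0.4212 -0.1468  0.0114] yaw 98.9 tilt 2.19 q7 1.95 open 0.456 F [-0.8  0.4 -0.3]
spin 0.103 (rows>=1)  then x y z cm [-24.33 -10.78 -11.87]  dist rows>=7.0
spin -3.039 (rows>=25)  then x y z cm [ 24.33  10.78 -11.87]  dist rows>=7.0
```

```bash
python3 -m creep '[[[0,0,0,-2,0],[0,0,0,-3,0],[0,0,0,-3,0.05],[0,0,0,-3,0.05],[0,-1.5,-0.7,-0.5,0],[0,-3,-1.3,0,0],[0,-3,-1.3,0,0],[0,-3,-1.3,0,0],[0,-3,-1.3,0,0],[0,-3,-1.3,0,0],[0,-3,-1.3,0,0],[0,-2.5,-1.2,0,0],[0,-1,-0.5,0,0],[0,0,0,0,0],[0,0,0,0,0]]]'; python3 go.py .6652 -.2408 .12 93
```

```text
time: 12.0
tool_pos: [0.6551, -0.2379, 0.1361]
ee_rot: [-0.08, 3.113, -0.007]
contact_force: [0.4, -0.2, -1.3]
opening: 0.453
t 12.00 pos [ 0.6551 -0.2379  0.1361] yaw 92.9 tilt 1.61 q7 1.94 open 0.453 F [ 0.4 -0.2 -1.3]
spin -0.001 (rows>=1)  then x y z cm [-0.95 -0.34  1.64]  dist rows>=0.5
spin 3.141 (rows>=26)  then x y z cm [0.95 0.34 1.64]  dist rows>=0.5
```

```bash
python3 -m creep '[[[0,-0.6,-0.4,2,0],[0,-0.2,-0.2,2,0],[0,0,-0.2,2,0],[0,0,-0.1,1.5,0],[0,0,0,0.5,0],[0,0,0,0,0]]]'; python3 go.py .6652 -.2408 .0155 93
```

```text
time: 12.5
tool_pos: [0.6607, -0.2445, 0.0536]
ee_rot: [-0.081, 3.117, -0.004]
contact_force: [-0.6, -0.2, -0.7]
opening: 0.453
t 12.50 pos [ 0.6607 -0.2445  0.0536] yaw 93.0 tilt 1.36 q7 1.95 open 0.453 F [-0.6 -0.2 -0.7]
spin -0.000 (rows>=1)  then x y z cm [-0.37  0.35  3.82]  dist rows>=0.9
spin 3.141 (rows>=26)  then x y z cm [ 0.37 -0.35  3.82]  dist rows>=0.9
```

```bash
python3 -m creep '[[[0,-0.3,0.3,1,0],[0,0,0,1,0],[0,0,0,1,0],[0,0,0,0.3,0],[0,0,0,0,0]]]'; python3 go.py .6652 -.2408 .0155 93
```

```text
time: 12.92
tool_pos: [0.6654, -0.2404, 0.0201]
ee_rot: [-0.082, 3.114, -0.004]
contact_force: [-0.5, 0.1, -1.5]
opening: 0.452
t 12.92 pos [ 0.6654 -0.2404  0.0201] yaw 93.0 tilt 1.51 q7 1.94 open 0.452 F [-0.5  0.1 -1.5]
spin 0.000 (rows>=1)  then x y z cm [ 0.04 -0.04  0.46]  dist rows>=0.1
spin -3.141 (rows>=26)  then x y z cm [-0.04  0.04  0.46]  dist rows>=0.1
```

```bash
python3 -m creep '[[[0,0,0,0.25,0],[0,0,0,0.15,0],[0,0,0,0,0]]]'; python3 go.py .6652 -.2408 .0155 93
```

```text
time: 13.17
tool_pos: [0.666, -0.2405, 0.0161]
ee_rot: [-0.082, 3.114, -0.005]
contact_force: [0.2, -0.1, -1.1]
opening: 0.452
t 13.17 pos [ 0.666  -0.2405  0.0161] yaw 93.0 tilt 1.55 q7 1.94 open 0.452 F [ 0.2 -0.1 -1.1]
spin 0.000 (rows>=1)  then x y z cm [ 0.08 -0.02  0.06]  dist rows>=0.0
spin -3.141 (rows>=26)  then x y z cm [-0.08  0.02  0.06]  dist rows>=0.0
```

```bash
python3 -m creep '[[[0,0,0,0.05,0],[50,0,0,0,0],[60,0,0,0,0],[70,0,0,0,0],[75,0,0,0,0],[75,0,0,-1,0],[75,0,0,-2,0],[75,0,0,-3,0],[90,0,0,-3,0],[100,0,0,-2.5,0],[100,0,0,0,0]]]'; python3 go.py .4196 .1322 .13 93
```

```text
time: 14.08
tool_pos: [0.6627, -0.2407, 0.1389]
ee_rot: [-0.081, 3.113, -0.005]
contact_force: [0.8, -1.0, 0.4]
opening: 0.954
t 14.08 pos [ 0.6627 -0.2407  0.1389] yaw 93.0 tilt 1.58 q7 1.94 open 0.954 F [ 0.8 -1.   0.4]
spin -0.000 (rows>=1)  then x y z cm [22.34 38.51  0.13]  dist rows>=10.7
spin 3.141 (rows>=26)  then x y z cm [-22.34 -38.51   0.13]  dist rows>=10.7
```

```bash
python3 -m creep '[[[100,1,2,0,0],[100,2,3.4,0,0],[100,2,3.4,0,0],[100,2,3.4,0,0],[100,2,3.4,0,0],[100,2,3.4,0,0],[100,2,3.4,0,0],[100,2,3.4,0,0],[100,2,3.4,0,0],[100,2,3.4,0,0],[100,1.5,2.5,0,0],[100,0,0,0,0],[100,0,0,0,0]]]'
python3 - <<'E'
from h import *
p,d=read_camera("top"); np.savez("pics/top3.npz",p=p,d=d); cv2.imwrite("pics/t3.png",cv2.resize(p[100:260,100:400,::-1],None,fx=2.5,fy=2.5))
E
python3 go.py .4196 .1322 .018 93
```

```text
time: 15.17
tool_pos: [0.4335, 0.1093, 0.1362]
ee_rot: [-0.077, 3.094, -0.014]
contact_force: [0.4, -0.5, 0.5]
opening: 0.999
t 15.22 pos [0.4336 0.1093 0.1362] yaw 92.8 tilt 2.68 q7 1.23 open 1.000 F [-0.8  0.5  0. ]
spin -0.004 (rows>=1)  then x y z cm [ 1.81  2.48 11.72]  dist rows>=2.9
spin 3.138 (rows>=26)  then x y z cm [-1.81 -2.48 11.72]  dist rows>=2.9
```

View pics/t3.png

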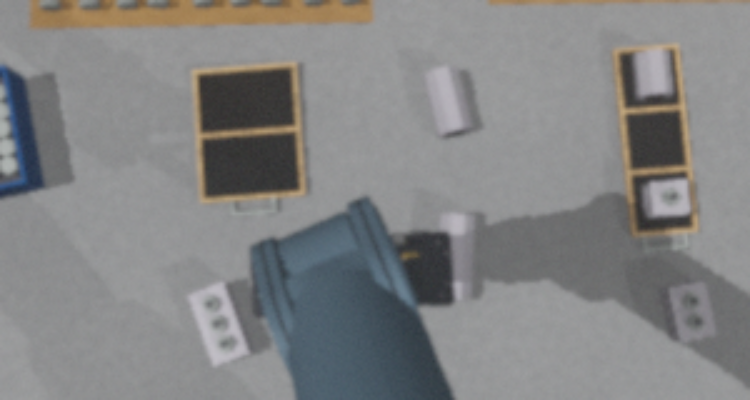

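Both placed pieces sit inside their bays at (654,75) and (668,197). Next is the spool.

```bash
python3 -m creep '[[[100,0.9,1.2,0,0],[100,0.7,0.9,0,0],[100,0.1,0.1,2,0],[100,0,0,2,0],[100,0,0,1.5,0],[100,0,0,0,0]]]'; python3 go.py .4196 .1322 .018 93
```

```text
time: 15.72
tool_pos: [0.4263, 0.1245, 0.0812]
ee_rot: [-0.054, 3.085, -0.013]
contact_force: [-0.6, -0.3, 0.7]
opening: 0.999
t 15.72 pos [0.4263 0.1245 0.0812] yaw 92.0 tilt 3.25 q7 1.15 open 0.999 F [-0.6 -0.3  0.7]
spin -0.017 (rows>=1)  then x y z cm [0.98 0.86 6.26]  dist rows>=1.5
spin 3.124 (rows>=25)  then x y z cm [-0.98 -0.86  6.26]  dist rows>=1.5
```

```bash
sed -i 's/^best=None/print("lean deg along tool x,y-ish world:",np.degrees(M[:2,2]).round(2)," q",s["qpos"].round(2))\nbest=None/' go.py; python3 -m creep '[[[100,0.5,0.5,1,-0.017],[100,0.4,0.4,1,0],[100,0,0,1,0],[100,0,0,1,0],[100,0,0,0,0]]]'; python3 go.py .4196 .1322 .018 93
```

```text
time: 16.13
tool_pos: [0.425, 0.1279, 0.0409]
ee_rot: [-0.065, 3.08, -0.016]
contact_force: [-0.4, 0.0, -0.5]
opening: 1.0
lean deg along tool x,y-ish world: [ 3.5  -0.52]  q [-0.44  0.54  0.02  2.23  0.06  0.33  1.13]
t 16.13 pos [0.425  0.1279 0.0409] yaw 92.4 tilt 3.54 q7 1.13 open 1.000 F [-0.4  0.  -0.5]
spin -0.011 (rows>=1)  then x y z cm [0.66 0.49 2.24]  dist rows>=0.6
spin 3.131 (rows>=26)  then x y z cm [-0.66 -0.49  2.24]  dist rows>=0.6
```

```bash
python3 -m creep '[[[100,0.3,0.3,0.8,-0.011],[100,0.2,0.2,0.8,0],[100,0,0,0.4,0],[100,0,0,0,0]]]'; python3 go.py .4206 .1322 .018 93
```

```text
time: 16.47
tool_pos: [0.4225, 0.1319, 0.0193]
ee_rot: [-0.079, 3.078, -0.016]
contact_force: [-0.4, -0.1, -0.3]
opening: 1.001
lean deg along tool x,y-ish world: [ 3.6  -0.52]  q [-0.45  0.58  0.03  2.23  0.07  0.27  1.12]
t 16.47 pos [0.4225 0.1319 0.0193] yaw 92.9 tilt 3.64 q7 1.12 open 1.001 F [-0.4 -0.1 -0.3]
spin -0.001 (rows>=1)  then x y z cm [0.2  0.04 0.12]  dist rows>=0.1
spin 3.140 (rows>=26)  then x y z cm [-0.2  -0.04  0.12]  dist rows>=0.1
```

```bash
python3 -m creep '[[[100,0.15,0,0.1,0],[60,0,0,0,0],[0,0,0,0,0],[0,0,0,0,0],[0,0,0,0,0],[0,0,0,0,0],[0,0,0,0,0],[0,0,0,0,0],[0,0,0,0,0],[0,0,0,0,0],[0,0,0,0,0]]]' 40; python3 go.py .5913 -.245 .17 93
```

```text
time: 17.38
tool_pos: [0.4214, 0.1322, 0.0189]
ee_rot: [-0.08, 3.077, -0.015]
contact_force: [0.6, 0.6, -0.3]
opening: 0.532
lean deg along tool x,y-ish world: [ 3.67 -0.48]  q [-0.46  0.58  0.03  2.23  0.07  0.27  1.12]
t 17.38 pos [0.4214 0.1322 0.0189] yaw 93.0 tilt 3.71 q7 1.12 open 0.532 F [ 0.6  0.6 -0.3]
spin -0.001 (rows>=1)  then x y z cm [-15.89 -38.74 -13.67]  dist rows>=10.6
spin 3.141 (rows>=26)  then x y z cm [ 15.89  38.74 -13.67]  dist rows>=10.6
```

Run:
```python
from h import *
p,d=read_camera("wrist"); cv2.imwrite("pics/w3.png",p[:,:,::-1])
p,d=read_camera("side"); cv2.imwrite("pics/s3.png",cv2.resize(p[130:230,170:300,::-1],None,fx=5,fy=5,interpolation=cv2.INTER_CUBIC))
```

View pics/w3.png

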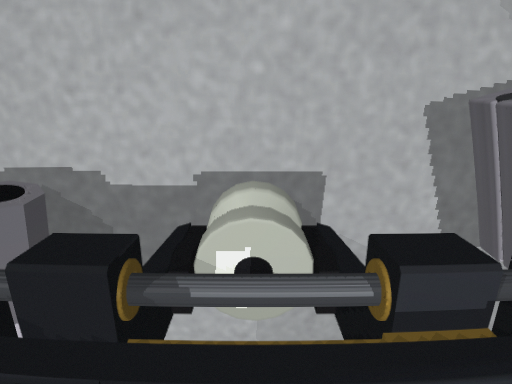

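View pics/s3.png

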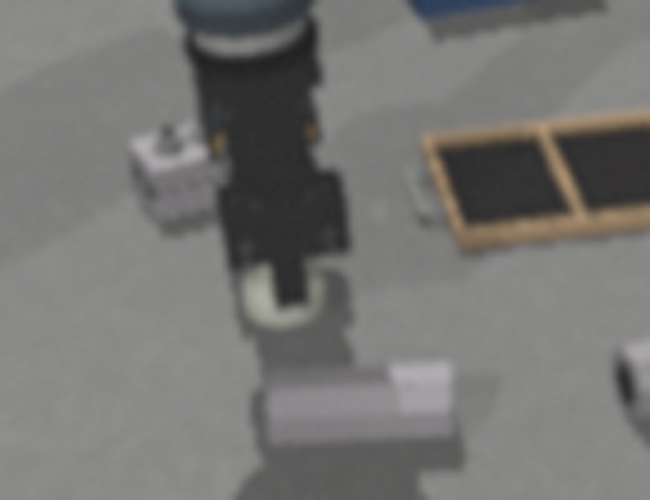

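The grip looks sound: the head (centre about (255,265)) is centred between the pads in the wrist view. The opening reads 46.8 mm instead of 50 mm, so I'll lift and check that it holds.

```bash
python3 -m creep '[[[0,0,0,-1,0],[0,0,0,-2,0],[0,0,0,-3,0],[0,0,0,-3,0],[0,0,0,-3,0],[0,0,0,-1.5,0],[0,0,0,0,0]]]'; python3 go.py .5913 -.245 .15 93;  python3 - <<'E'
from h import *
p,d=read_camera("wrist"); cv2.imwrite("pics/w4.png",p[:,:,::-1])
p,d=read_camera("side"); cv2.imwrite("pics/s4.png",cv2.resize(p[90:210,170:300,::-1],None,fx=5,fy=5,interpolation=cv2.INTER_CUBIC))
E
```

```text
time: 18.07
tool_pos: [0.4092, 0.1318, 0.1608]
ee_rot: [-0.08, 3.083, -0.02]
contact_force: [-1.0, 0.6, -1.9]
opening: 0.533
lean deg along tool x,y-ish world: [ 3.31 -0.65]  q [-0.46  0.26  0.02  2.2   0.05  0.63  1.14]
t 18.07 pos [0.4092 0.1318 0.1608] yaw 92.9 tilt 3.38 q7 1.14 open 0.533 F [-1.   0.6 -1.9]
spin -0.001 (rows>=1)  then x y z cm [-16.09 -38.56   2.56]  dist rows>=10.0
spin 3.141 (rows>=26)  then x y z cm [16.09 38.56  2.56]  dist rows>=10.0
```

View pics/w4.png

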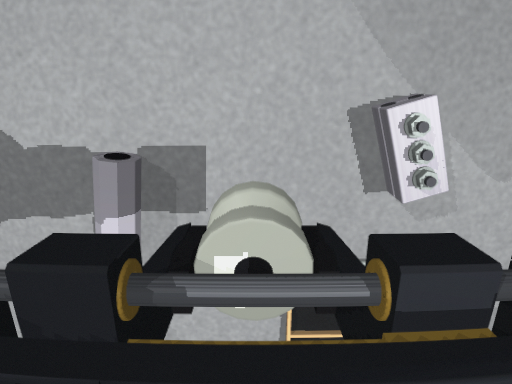

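View pics/s4.png

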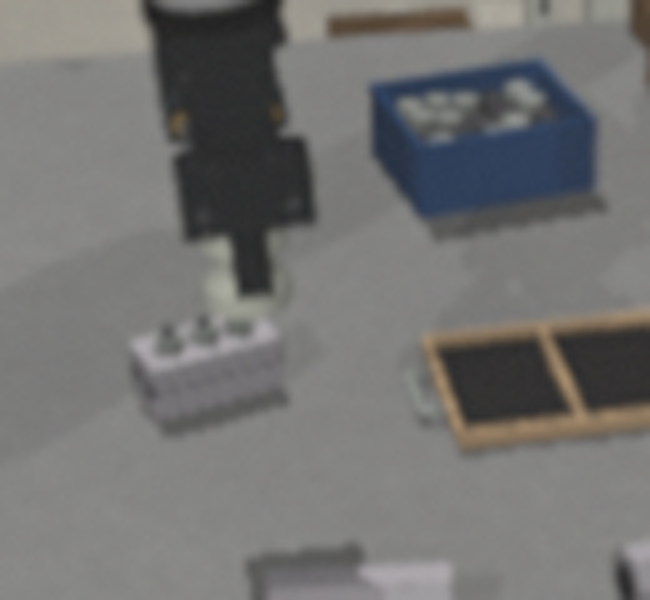

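The spool is held upright and has not slipped in the wrist view. Carrying it to the middle bay.

```bash
python3 -m creep '[[[0,-0.7,-1.7,0,0],[0,-1.4,-3.4,0.2,0],[0,-1.4,-3.4,0.2,0],[0,-1.4,-3.4,0.2,0],[0,-1.4,-3.4,0.2,0],[0,-1.4,-3.4,0.2,0],[0,-1.4,-3.4,0.2,0],[0,-1.4,-3.4,0.2,0],[0,-1.4,-3.4,0.2,0],[0,-1.4,-3.4,0.2,0],[0,-1.4,-3.3,0.2,0],[0,-0.6,-1.5,0,0],[0,0,0,0,0],[0,0,0,0,0]]]'; python3 go.py .5925 -.245 .023 93
```

```text
time: 19.33
tool_pos: [0.5735, -0.2468, 0.1205]
ee_rot: [-0.095, 3.128, -0.019]
contact_force: [-0.2, 0.5, -2.4]
opening: 0.534
lean deg along tool x,y-ish world: [ 0.73 -0.66]  q [ 0.27  0.63  0.09  1.71 -0.07  0.79  2.02]
t 19.33 pos [ 0.5735 -0.2468  0.1205] yaw 93.5 tilt 0.98 q7 2.02 open 0.534 F [-0.2  0.5 -2.4]
spin 0.008 (rows>=1)  then x y z cm [-1.79  0.2   9.77]  dist rows>=2.4
spin -3.133 (rows>=26)  then x y z cm [ 1.79 -0.2   9.77]  dist rows>=2.4
```

```bash
python3 -m creep '[[[0,-1,0.1,0.5,0.008],[0,-0.7,0,1,0],[0,0,-0.1,1.5,0],[0,0,-0.1,1.5,0],[0,0,0,0.5,0],[0,0,0,0,0]]]'; python3 go.py .592 -.245 .023 93
```

```text
time: 19.83
tool_pos: [0.5916, -0.2354, 0.0617]
ee_rot: [-0.097, 3.134, -0.006]
contact_force: [0.1, 0.0, -1.7]
opening: 0.534
lean deg along tool x,y-ish world: [ 0.34 -0.22]  q [ 0.25  0.73  0.08  1.69 -0.08  0.72  2.  ]
t 19.83 pos [ 0.5916 -0.2354  0.0617] yaw 93.5 tilt 0.41 q7 2.00 open 0.534 F [ 0.1  0.  -1.7]
spin 0.009 (rows>=1)  then x y z cm [ 0.04 -0.94  3.88]  dist rows>=1.0
spin -3.132 (rows>=26)  then x y z cm [-0.04  0.94  3.88]  dist rows>=1.0
```

```bash
python3 -m creep '[[[0,0,-0.5,0.5,0.009],[0,0,-0.4,0.5,0],[0,0,-0.1,0.5,0],[0,0,0,0,0]]]'; python3 go.py .592 -.245 .023 93
```

```text
time: 20.17
tool_pos: [0.5935, -0.2434, 0.0458]
ee_rot: [-0.087, 3.134, -0.005]
contact_force: [-1.1, 1.3, -1.8]
opening: 0.534
lean deg along tool x,y-ish world: [ 0.37 -0.16]  q [ 0.26  0.76  0.08  1.68 -0.08  0.7   2.01]
t 20.17 pos [ 0.5935 -0.2434  0.0458] yaw 93.2 tilt 0.40 q7 2.01 open 0.534 F [-1.1  1.3 -1.8]
spin 0.003 (rows>=1)  then x y z cm [ 0.17 -0.15  2.28]  dist rows>=0.6
spin -3.139 (rows>=26)  then x y z cm [-0.17  0.15  2.28]  dist rows>=0.6
```

```bash
python3 -m creep '[[[0,0.1,-0.15,0.7,0],[0,0.05,-0.1,0.6,0],[0,0,-0.1,0.3,0],[0,0,0,0,0]]]'; python3 go.py .592 -.245 .023 93
```

```text
time: 20.5
tool_pos: [0.5926, -0.2484, 0.0292]
ee_rot: [-0.085, 3.132, -0.006]
contact_force: [0.1, 0.2, -2.7]
opening: 0.533
lean deg along tool x,y-ish world: [ 0.47 -0.21]  q [ 0.27  0.79  0.07  1.68 -0.08  0.67  2.02]
t 20.50 pos [ 0.5926 -0.2484  0.0292] yaw 93.1 tilt 0.51 q7 2.02 open 0.533 F [ 0.1  0.2 -2.7]
spin 0.002 (rows>=1)  then x y z cm [0.05 0.35 0.62]  dist rows>=0.2
spin -3.140 (rows>=26)  then x y z cm [-0.05 -0.35  0.62]  dist rows>=0.2
```

```bash
python3 -m creep '[[[0,0,0.3,0.3,0],[0,0,0,0.2,0],[0,0,0,0,0]]]'; python3 go.py .592 -.245 .023 93
```

```text
time: 20.75
tool_pos: [0.5925, -0.2456, 0.0239]
ee_rot: [-0.084, 3.132, -0.007]
contact_force: [-0.3, -0.9, -0.6]
opening: 0.533
lean deg along tool x,y-ish world: [ 0.48 -0.23]  q [ 0.27  0.8   0.07  1.68 -0.08  0.66  2.01]
t 20.75 pos [ 0.5925 -0.2456  0.0239] yaw 93.1 tilt 0.53 q7 2.01 open 0.533 F [-0.3 -0.9 -0.6]
spin 0.001 (rows>=1)  then x y z cm [0.05 0.06 0.09]  dist rows>=0.0
spin -3.140 (rows>=26)  then x y z cm [-0.05 -0.06  0.09]  dist rows>=0.0
```

```bash
python3 -m creep '[[[0,0,0,0.08,0],[58,0,0,0,0],[65,0,0,0,0],[72,0,0,0,0],[80,0,0,0,0],[80,0,0,-0.5,0],[80,0,0,-1.5,0],[80,0,0,-3,0],[90,0,0,-3,0],[100,0,0,-3,0],[100,0,0,0,0]]]'; python3 go.py .4531 -.0035 .13 85.7;  python3 - <<'E'
from h import *
p,d=read_camera("wrist"); cv2.imwrite("pics/w5.png",p[:,:,::-1])
E
```

```text
time: 21.67
tool_pos: [0.5923, -0.245, 0.1426]
ee_rot: [-0.085, 3.131, -0.007]
contact_force: [2.0, -0.3, 1.0]
opening: 0.99
lean deg along tool x,y-ish world: [ 0.57 -0.24]  q [ 0.26  0.62  0.09  1.65 -0.07  0.86  2.  ]
t 21.67 pos [ 0.5923 -0.245   0.1426] yaw 93.1 tilt 0.62 q7 2.00 open 0.990 F [ 2.  -0.3  1. ]
spin 0.129 (rows>=2)  then x y z cm [15.71 23.04  1.02]  dist rows>=6.7
spin -3.013 (rows>=25)  then x y z cm [-15.71 -23.04   1.02]  dist rows>=6.7
```

View pics/w5.png

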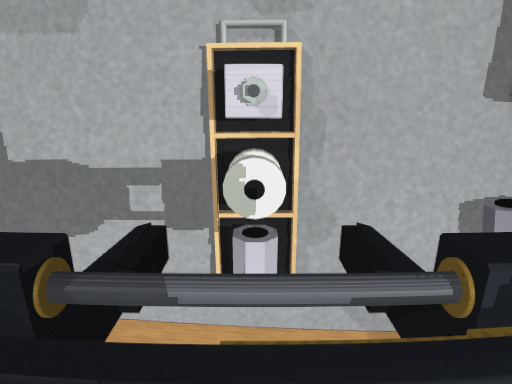

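The wrist view shows the three-bay tray filled as asked: one-bolt clamp at (254,91), spool upright at (255,190), short sleeve at (255,250). Now the long sleeve.

```bash
python3 -m creep '[[[100,0,0,0,0.065],[100,0,0,0,0.065],[100,1,1.5,0,0],[100,2.2,3.2,0,0],[100,2.2,3.2,0,0],[100,2.2,3.2,0,0],[100,2.2,3.2,0,0],[100,2.2,3.2,0,0],[100,2.2,3.2,0,0],[100,1.2,1.8,0,0],[100,0,0,0,0],[100,0,0,0,0]]]'
python3 - <<'E'
from h import *
c=calibration("wrist"); p,d=read_camera("wrist")
P=cloud("wrist",d,c); z=P[:,:,2]
m=((z>.03)&(z<.07)).astype(np.uint8)
k,l,st,ce=cv2.connectedComponentsWithStats(m)
for i in range(1,k):
    if st[i,4]<300: continue
    q=P[l==i]; r=cv2.minAreaRect((q[:,:2]*1000).astype(np.float32)); print(ce[i].round(),len(q),np.round(r[0],1),np.round(r[1],1),round(r[2],1),np.median(q[:,2]))
E
python3 go.py .4531 -.0035 .011 85.7
```

```text
time: 22.72
tool_pos: [0.4466, -0.0004, 0.138]
ee_rot: [0.132, 3.131, -0.011]
contact_force: [1.4, 0.3, 0.1]
opening: 1.003
[254. 191.] 5134 [452.1  -1.1] [ 38.  101.3] 86.2 0.03893778353277649
lean deg along tool x,y-ish world: [ 0.41 -0.39]  q [-0.19  0.35  0.1   2.15 -0.05  0.64  1.43]
t 22.77 pos [ 0.4468 -0.0006  0.138 ] yaw 85.1 tilt 0.57 q7 1.43 open 0.998 F [-0.1  1.4 -0.3]
spin -0.010 (rows>=1)  then x y z cm [-0.56 -0.16 12.7 ]  dist rows>=3.0
spin 3.131 (rows>=26)  then x y z cm [ 0.56  0.16 12.7 ]  dist rows>=3.0
```

Wrist and top measurements agree: sleeve at (0.4525, −0.002), 101 mm long, 86.2°.

```bash
python3 -m creep '[[[100,-0.3,-0.1,1,-0.015],[100,0,0,2,0],[100,0,0,2,0],[100,0,0,2,0],[100,0,0,1.5,0],[100,0,0,0,0]]]'; python3 go.py .4525 -.002 .011 86
```

```text
time: 23.27
tool_pos: [0.458, -0.0115, 0.048]
ee_rot: [0.121, 3.123, -0.015]
contact_force: [0.2, 0.1, -0.4]
opening: 1.0
lean deg along tool x,y-ish world: [ 0.9  -0.57]  q [-0.14  0.55  0.08  2.16 -0.07  0.42  1.48]
t 23.27 pos [ 0.458  -0.0115  0.048 ] yaw 85.5 tilt 1.07 q7 1.48 open 1.000 F [ 0.2  0.1 -0.4]
spin -0.008 (rows>=1)  then x y z cm [0.67 0.94 3.68]  dist rows>=0.9
spin 3.134 (rows>=26)  then x y z cm [-0.67 -0.94  3.68]  dist rows>=0.9
```

```bash
python3 -m creep '[[[100,0.3,0.5,1,-0.008],[100,0.2,0.4,1,0],[100,0.1,0.2,1,0],[100,0,0,0.3,0],[100,0,0,0,0]]]'; python3 go.py .4525 -.002 .011 86
```

```text
time: 23.68
tool_pos: [0.4565, -0.0068, 0.0121]
ee_rot: [0.121, 3.122, -0.019]
contact_force: [-0.8, 0.3, 0.8]
opening: 0.997
lean deg along tool x,y-ish world: [ 0.96 -0.75]  q [-0.15  0.62  0.07  2.17 -0.08  0.34  1.47]
t 23.68 pos [ 0.4565 -0.0068  0.0121] yaw 85.6 tilt 1.22 q7 1.47 open 0.997 F [-0.8  0.3  0.8]
spin -0.007 (rows>=1)  then x y z cm [0.43 0.45 0.09]  dist rows>=0.2
spin 3.134 (rows>=26)  then x y z cm [-0.43 -0.45  0.09]  dist rows>=0.2
```

```bash
python3 -m creep '[[[100,0.3,0.35,0.1,0],[100,0,0,0,0],[60,0,0,0,0],[0,0,0,0,0],[0,0,0,0,0],[0,0,0,0,0],[0,0,0,0,0],[0,0,0,0,0],[0,0,0,0,0],[0,0,0,0,0],[0,0,0,0,0],[0,0,0,0,0]]]' 40; python3 go.py .650 .2415 .15 3
```

```text
time: 24.68
tool_pos: [0.456, -0.0037, 0.0133]
ee_rot: [0.122, 3.117, -0.019]
contact_force: [0.1, -0.2, 0.6]
opening: 0.452
lean deg along tool x,y-ish world: [ 1.23 -0.75]  q [-0.16  0.62  0.07  2.17 -0.08  0.33  1.46]
t 24.68 pos [ 0.456  -0.0037  0.0133] yaw 85.5 tilt 1.45 q7 1.46 open 0.452 F [ 0.1 -0.2  0.6]
spin 1.440 (rows>=12)  then x y z cm [ 23.28  20.94 -13.57]  dist rows>=8.2
spin -1.702 (rows>=14)  then x y z cm [-23.28 -20.94 -13.57]  dist rows>=8.2
```

```bash
python3 -m creep '[[[0,0,0,-1,0],[0,0,0,-2,0],[0,0,0,-3,0],[0,0,0,-3,0],[0,0,0,-3,0],[0,0,0,-2,0.12],[0,0,0,0,0.12],[0,0,0,0,0.12],[0,0,0,0,0.12],[0,0,0,0,0.12],[0,0,0,0,0.12],[0,0,0,0,0.12],[0,0,0,0,0.12],[0,0,0,0,0.12],[0,0,0,0,0.12],[0,0,0,0,0.12],[0,0,0,0,0.12],[0,0,0,0,0],[0,0,0,0,0]]]'; python3 go.py .649 .238 .14 3
```

```text
time: 26.27
tool_pos: [0.4449, -0.0016, 0.169]
ee_rot: [2.216, 2.205, 0.012]
contact_force: [-0.0, -0.3, -1.0]
opening: 0.452
lean deg along tool x,y-ish world: [ 0.91 -0.31]  q [-0.5   0.31  0.47  2.15 -0.2   0.7   0.1 ]
t 26.27 pos [ 0.4449 -0.0016  0.169 ] yaw -0.3 tilt 0.96 q7 0.10 open 0.452 F [-0.  -0.3 -1. ]
spin -0.057 (rows>=1)  then x y z cm [22.88 21.59  3.09]  dist rows>=7.6
spin 3.084 (rows>=25)  then x y z cm [-22.88 -21.59   3.09]  dist rows>=7.6
```

```bash
python3 -m creep '[[[0,0,0,0,-0.057],[0,1.3,1.2,0,0],[0,2.6,2.4,0,0],[0,2.6,2.4,0.1,0],[0,2.6,2.4,0.1,0],[0,2.6,2.4,0.1,0],[0,2.6,2.4,0.1,0],[0,2.6,2.4,0.1,0],[0,2.6,2.4,0.1,0],[0,2,2,0,0],[0,0.8,0.8,0,0],[0,0,0,0,0],[0,0,0,0,0]]]'; python3 go.py .649 .238 .018 3
```

```text
time: 27.35
tool_pos: [0.6379, 0.2462, 0.1633]
ee_rot: [2.105, 2.326, 0.007]
contact_force: [0.3, -0.4, -1.6]
opening: 0.448
lean deg along tool x,y-ish world: [0.33 0.03]  q [-0.67  0.69  0.37  1.52 -0.28  0.97 -0.13]
t 27.35 pos [0.6379 0.2462 0.1633] yaw 5.7 tilt 0.33 q7 -0.13 open 0.448 F [ 0.3 -0.4 -1.6]
spin 0.047 (rows>=1)  then x y z cm [-0.88  0.98 14.54]  dist rows>=3.5
spin -3.094 (rows>=25)  then x y z cm [ 0.88 -0.98 14.54]  dist rows>=3.5
```

```bash
python3 -m creep '[[[0,-0.5,0.5,1,0.047],[0,-0.3,0.4,2,0],[0,0,0,2,0],[0,0,0,2,0],[0,0,0,1.5,0],[0,0,0,0.5,0],[0,0,0,0,0]]]'
python3 - <<'E'
from h import *
c=calibration("wrist"); p,d=read_camera("wrist"); cv2.imwrite("pics/w6.png",p[:,:,::-1])
E
python3 go.py .649 .238 .018 3
```

```text
time: 27.93
tool_pos: [0.6442, 0.2283, 0.0725]
ee_rot: [2.159, 2.278, -0.0]
contact_force: [0.3, -0.5, -1.5]
opening: 0.455
lean deg along tool x,y-ish world: [ 0.14 -0.13]  q [-0.63  0.81  0.34  1.56 -0.33  0.83 -0.11]
t 27.98 pos [0.6444 0.2281 0.0731] yaw 3.0 tilt 0.19 q7 -0.11 open 0.446 F [ 0.2  0.  -1.7]
spin 0.001 (rows>=1)  then x y z cm [0.98 0.5  5.51]  dist rows>=1.3
spin -3.141 (rows>=26)  then x y z cm [-0.98 -0.5   5.51]  dist rows>=1.3
```

View pics/w6.png

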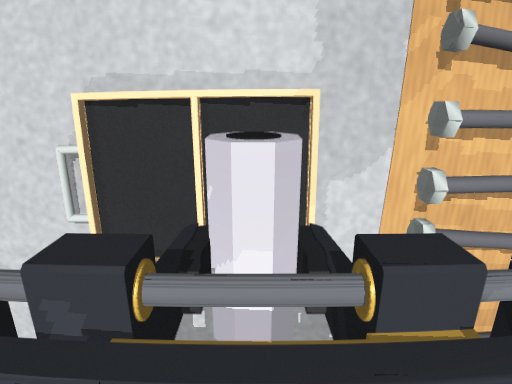

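The wrist view shows the sleeve over the far bay, with the bay's end wall above it at row 95. It needs about 1 cm more in tool x. I'll correct and lower.

```bash
python3 -m creep '[[[0,0.6,0.3,0.3,0],[0,0.4,0.2,1,0],[0,0.1,0,1.2,0],[0,0.1,0,1,0],[0,0,0,0.3,0],[0,0,0,0,0]]]'; python3 go.py .649 .238 .0175 3
```

```text
time: 28.48
tool_pos: [0.6514, 0.2425, 0.0356]
ee_rot: [2.156, 2.278, 0.009]
contact_force: [-0.3, -0.2, -1.4]
opening: 0.45
lean deg along tool x,y-ish world: [0.44 0.04]  q [-0.63  0.87  0.32  1.53 -0.35  0.78 -0.11]
t 28.48 pos [0.6514 0.2425 0.0356] yaw 3.1 tilt 0.45 q7 -0.11 open 0.450 F [-0.3 -0.2 -1.4]
spin 0.002 (rows>=1)  then x y z cm [-0.43 -0.28  1.8 ]  dist rows>=0.4
spin -3.139 (rows>=26)  then x y z cm [0.43 0.28 1.8 ]  dist rows>=0.4
```

```bash
python3 -m creep '[[[0,-0.3,-0.2,0.6,0],[0,0,0,0.5,0],[0,0,0,0.3,0],[0,0,0,0,0]]]'; python3 go.py .649 .238 .0175 3
```

```text
time: 28.82
tool_pos: [0.6492, 0.2387, 0.0197]
ee_rot: [2.156, 2.278, 0.008]
contact_force: [0.5, 0.4, -1.5]
opening: 0.45
lean deg along tool x,y-ish world: [0.41 0.  ]  q [-0.62  0.89  0.31  1.54 -0.35  0.76 -0.11]
t 28.82 pos [0.6492 0.2387 0.0197] yaw 3.1 tilt 0.41 q7 -0.11 open 0.450 F [ 0.5  0.4 -1.5]
spin 0.002 (rows>=1)  then x y z cm [-0.07 -0.02  0.22]  dist rows>=0.1
spin -3.139 (rows>=26)  then x y z cm [0.07 0.02 0.22]  dist rows>=0.1
```

```bash
python3 -m creep '[[[0,0,0,0.15,0],[0,0,0,0.1,0],[50,0,0,0,0],[60,0,0,0,0],[68,0,0,0,0],[70,0,0,0,0],[70,0,0,-0.5,0],[70,0,0,-1.5,0],[70,0,0,-3,0],[80,0,0,-3,0],[100,0,0,-3,0],[100,0,0,0,0]]]'; python3 go.py .38 .271 .15 -70;  python3 - <<'E'
from h import *
p,d=read_camera("wrist"); cv2.imwrite("pics/w7.png",p[:,:,::-1])
E
```

```text
time: 29.82
tool_pos: [0.6495, 0.2381, 0.1369]
ee_rot: [2.157, 2.275, 0.01]
contact_force: [0.6, 0.2, 1.3]
opening: 0.905
lean deg along tool x,y-ish world: [0.53 0.02]  q [-0.65  0.74  0.37  1.52 -0.3   0.94 -0.14]
t 29.82 pos [0.6495 0.2381 0.1369] yaw 3.1 tilt 0.53 q7 -0.14 open 0.905 F [0.6 0.2 1.3]
spin 1.275 (rows>=11)  then x y z cm [-24.19 -12.31  -1.56]  dist rows>=6.5
spin -1.866 (rows>=15)  then x y z cm [24.19 12.31 -1.56]  dist rows>=6.5
```

View pics/w7.png

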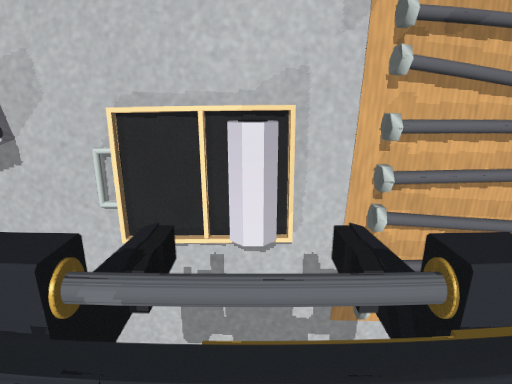

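The long sleeve lies in the far bay at (253,185). Its lower end overlaps the wall at (250,245), which is probably parallax, so I'll check with depth from the top camera once the arm is away.

```bash
python3 -m creep '[[[100,0,0,0,0.12],[100,0,0,0,0.12],[100,0,0,0,0.12],[100,0,0,0,0.12],[100,0,0,0,0.12],[100,0,0,0,0.12],[100,0,0,0,0.12],[100,0,0,0,0.12],[100,0,0,0,0.12],[100,0,0,0,0.1],[100,0,0,0,0],[100,0,0,0,0]]]'; python3 go.py .38 .271 .15 -70;python3 - <<'E'
from h import *
p,d=read_camera("wrist"); cv2.imwrite("pics/w8.png",p[:,:,::-1])
E
```

```text
time: 30.87
tool_pos: [0.644, 0.2374, 0.1348]
ee_rot: [-3.08, -0.619, -0.001]
contact_force: [-0.2, -0.2, 0.1]
opening: 0.997
lean deg along tool x,y-ish world: [0.05 0.01]  q [-0.83  0.81  0.67  1.54 -0.56  0.99 -1.18]
t 30.87 pos [0.644  0.2374 0.1348] yaw -67.3 tilt 0.05 q7 -1.18 open 0.997 F [-0.2 -0.2  0.1]
spin 0.047 (rows>=1)  then x y z cm [-23.65 -12.18  -1.54]  dist rows>=6.4
spin -3.094 (rows>=25)  then x y z cm [23.65 12.18 -1.54]  dist rows>=6.4
```

```bash
python3 -m creep '[[[100,-1.3,-0.7,0,0.047],[100,-2.6,-1.3,-0.1,0],[100,-2.6,-1.3,-0.1,0],[100,-2.6,-1.3,-0.1,0],[100,-2.6,-1.3,-0.1,0],[100,-2.6,-1.3,-0.1,0],[100,-2.6,-1.3,-0.1,0],[100,-2.5,-1.3,-0.1,0],[100,-1.3,-0.7,0,0],[100,0,0,0,0],[100,0,0,0,0]]]'; python3 go.py .38 .271 .012 -70;python3 - <<'E'
from h import *
c=calibration("wrist"); p,d=read_camera("wrist"); cv2.imwrite("pics/w8.png",p[:,:,::-1])
P=cloud("wrist",d,c); z=P[:,:,2]
m=((z>.03)&(z<.07)).astype(np.uint8)
k,l,st,ce=cv2.connectedComponentsWithStats(m)
for i in range(1,k):
    if st[i,4]<300: continue
    q=P[l==i]; r=cv2.minAreaRect((q[:,:2]*1000).astype(np.float32)); print(ce[i].round(),len(q),np.round(r[0],1),np.round(r[1],1),round(r[2],1),np.median(q[:,2]))
p,d=read_camera("top"); np.savez("pics/top8.npz",p=p,d=d); cv2.imwrite("pics/t8.png",cv2.resize(p[100:260,100:400,::-1],None,fx=2.5,fy=2.5))
E
```

```text
time: 31.83
tool_pos: [0.402, 0.2608, 0.1405]
ee_rot: [-3.083, -0.592, 0.001]
contact_force: [0.9, 0.8, 0.5]
opening: 0.998
lean deg along tool x,y-ish world: [-0.05  0.09]  q [-1.26  0.5   0.75  2.09 -0.5   0.74 -1.38]
t 31.83 pos [0.402  0.2608 0.1405] yaw -68.3 tilt 0.11 q7 -1.38 open 0.998 F [0.9 0.8 0.5]
spin 0.031 (rows>=1)  then x y z cm [-1.72 -1.69 12.85]  dist rows>=3.1
spin -3.111 (rows>=25)  then x y z cm [ 1.72  1.69 12.85]  dist rows>=3.1
[232. 205.] 5337 [380.2 272.5] [88.2 44. ] 20.0 0.03800619696049734
```

View pics/t8.png

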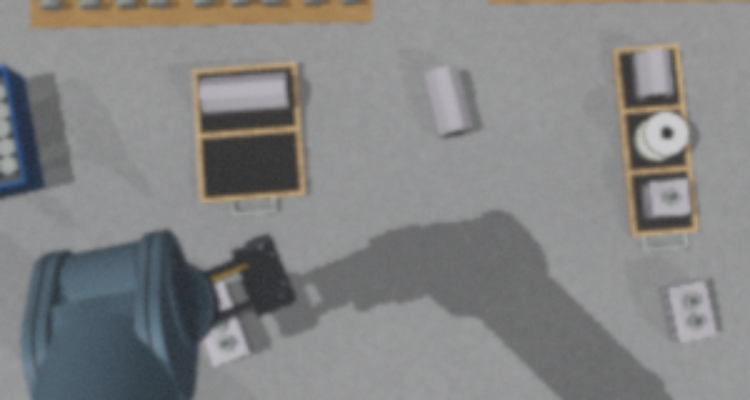

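View pics/w8.png

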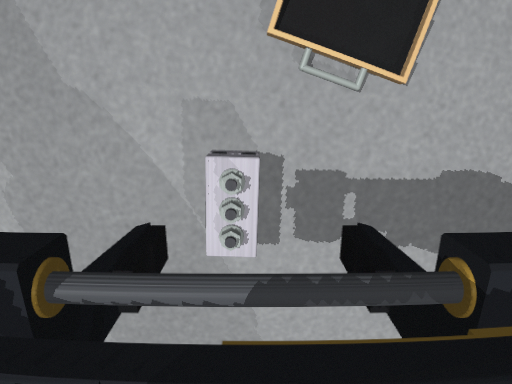

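The top view shows the long sleeve in the far bay and three pieces in the right tray. I'll compute all of them in tray frames.

```bash
cat > chk.py <<'E'
import sys
from h import *
f=np.load(sys.argv[1]); P=cloud("top",f["d"]); z=P[:,:,2]
m=((z>.022)&(z<.08)).astype(np.uint8); m[:115]=0;m[255:]=0;m[:,:170]=0;m[:,395:]=0
k,l,st,ce=cv2.connectedComponentsWithStats(m)
for i in range(1,k):
    if st[i,4]<60: continue
    q=P[l==i]; r=cv2.minAreaRect((q[:,:2]*1000).astype(np.float32)); c=np.array(r[0])/1000
    o=f"{ce[i].round()} n{len(q)} {np.round(r[0],1)} {np.round(r[1],1)} {r[2]:.1f} zmed {np.median(q[:,2]):.4f}"
    for n,t in (("two",(.6061,.2393)),("three",(.5913,-.245))):
        a=np.radians(-177); e=c-t; lx=e@[np.cos(a),np.sin(a)]; ly=e@[-np.sin(a),np.cos(a)]
        if abs(lx)<.13 and abs(ly)<.07: o+=f"  {n}: {lx*1000:.1f} {ly*1000:.1f}"
    print(o)
E
python3 chk.py pics/top8.npz
```

```text
[361. 129.] n277 [ 665.2 -240. ] [54.6 42.2] 4.4 zmed 0.0408  three: -74.1 -1.1
[279. 140.] n368 [636.7   1.9] [77.6 39.9] 12.7 zmed 0.0372
[197. 137.] n497 [650.2 240.7] [ 40.7 101.5] 3.2 zmed 0.0414  two: -44.1 0.9
[365. 153.] n262 [ 590.  -243.9] [48.1 47.9] 87.5 zmed 0.0539  three: 1.2 -1.2
[367. 179.] n241 [ 517.3 -248.8] [40.5 45.1] 1.2 zmed 0.0426  three: 74.1 -0.0
[376. 224.] n382 [ 386.4 -271.3] [64.9 45.7] 9.5 zmed 0.0387
[191. 237.] n230 [359.1 262. ] [43.  44.1] 19.0 zmed 0.0383
```

Everything placed so far is within 2 mm of its bay target, and both spares are unmoved. Now the three-bolt clamp.

```bash
python3 -m creep '[[[100,-0.9,-0.9,0.5,0.031],[100,-0.7,-0.7,2,0],[100,0,0,2,0],[100,0,0,2,0],[100,0,0,1,0],[100,0,0,0,0]]]'; python3 go.py .38 .2715 .012 -70
```

```text
time: 32.43
tool_pos: [0.3934, 0.2705, 0.0643]
ee_rot: [-3.093, -0.533, -0.018]
contact_force: [-0.5, -0.2, 0.3]
opening: 1.001
lean deg along tool x,y-ish world: [0.63 0.29]  q [-1.18  0.62  0.61  2.13 -0.66  0.57 -1.32]
t 32.43 pos [0.3934 0.2705 0.0643] yaw -70.4 tilt 0.69 q7 -1.32 open 1.001 F [-0.5 -0.2  0.3]
spin -0.008 (rows>=1)  then x y z cm [-1.28 -0.54  5.21]  dist rows>=1.3
spin 3.134 (rows>=26)  then x y z cm [1.28 0.54 5.21]  dist rows>=1.3
```

```bash
python3 -m creep '[[[100,-0.8,-0.3,0.5,0],[100,-0.5,-0.2,1,0],[100,-0.2,0,1,0],[100,0,0,1,0],[100,0,0,0,0]]]'; python3 go.py .38 .2715 .012 -70
```

```text
time: 32.85
tool_pos: [0.3808, 0.2705, 0.0289]
ee_rot: [-3.092, -0.529, -0.026]
contact_force: [-0.3, -0.4, 0.3]
opening: 1.002
lean deg along tool x,y-ish world: [0.89 0.41]  q [-1.13  0.67  0.52  2.16 -0.73  0.47 -1.27]
t 32.85 pos [0.3808 0.2705 0.0289] yaw -70.6 tilt 0.98 q7 -1.27 open 1.002 F [-0.3 -0.4  0.3]
spin -0.010 (rows>=1)  then x y z cm [-0.07 -0.12  1.69]  dist rows>=0.4
spin 3.132 (rows>=26)  then x y z cm [0.07 0.12 1.69]  dist rows>=0.4
```

```bash
python3 -m creep '[[[100,-0.1,-0.1,0.7,-0.01],[100,0,0,0.6,0],[100,0,0,0.3,0],[100,0,0,0,0]]]'; python3 go.py .38 .2715 .012 -70
```

```text
time: 33.18
tool_pos: [0.3807, 0.2716, 0.0119]
ee_rot: [-3.089, -0.546, -0.028]
contact_force: [0.5, -0.2, -0.6]
opening: 1.003
lean deg along tool x,y-ish world: [0.96 0.46]  q [-1.1   0.7   0.48  2.16 -0.76  0.43 -1.24]
t 33.18 pos [0.3807 0.2716 0.0119] yaw -70.0 tilt 1.06 q7 -1.24 open 1.003 F [ 0.5 -0.2 -0.6]
spin 0.001 (rows>=1)  then x y z cm [-0.07 -0.01 -0.01]  dist rows>=0.0
spin -3.141 (rows>=26)  then x y z cm [ 0.07  0.01 -0.01]  dist rows>=0.0
```

```bash
python3 -m creep '[[[60,0,0,0,0],[0,0,0,0,0],[0,0,0,0,0],[0,0,0,0,0],[0,0,0,0,0],[0,0,0,0,0],[0,0,0,0,0],[0,0,0,0,0],[0,0,0,0,0],[0,0,0,0,0]]]' 45; python3 go.py .564 .2372 .14 3
```

```text
time: 34.02
tool_pos: [0.3816, 0.2721, 0.0127]
ee_rot: [-3.088, -0.545, -0.031]
contact_force: [1.1, -0.0, -0.9]
opening: 0.496
lean deg along tool x,y-ish world: [1.05 0.52]  q [-1.1   0.7   0.48  2.16 -0.76  0.43 -1.24]
t 34.02 pos [0.3816 0.2721 0.0127] yaw -70.0 tilt 1.17 q7 -1.24 open 0.496 F [ 1.1 -0.  -0.9]
spin -1.274 (rows>=11)  then x y z cm [ -4.34  18.27 -12.43]  dist rows>=5.4
spin 1.868 (rows>=15)  then x y z cm [  4.34 -18.27 -12.43]  dist rows>=5.4
```

Gripped at 43.6 mm. Lifting, then turning (place tip z ≈ 0.0167).

```bash
python3 -m creep '[[[0,0,0,-1,0],[0,0,0,-2,0],[0,0,0,-3,0],[0,0,0,-3,0],[0,0,0,-3,0],[0,0,0,-1,-0.12],[0,0,0,0,-0.12],[0,0,0,0,-0.12],[0,0,0,0,-0.12],[0,0,0,0,-0.12],[0,0,0,0,-0.12],[0,0,0,0,-0.12],[0,0,0,0,-0.12],[0,0,0,0,-0.12],[0,0,0,0,-0.12],[0,0,0,0,0],[0,0,0,0,0]]]'; python3 go.py .564 .2372 .13 3
```

```text
time: 35.43
tool_pos: [0.3706, 0.262, 0.1531]
ee_rot: [2.194, 2.241, 0.003]
contact_force: [0.1, 0.1, -3.8]
opening: 0.497
lean deg along tool x,y-ish world: [ 0.29 -0.12]  q [-1.11  0.36  0.48  2.14 -0.25  0.69 -0.45]
t 35.43 pos [0.3706 0.262  0.1531] yaw 1.2 tilt 0.32 q7 -0.45 open 0.497 F [ 0.1  0.1 -3.8]
spin -0.031 (rows>=1)  then x y z cm [-3.48 19.17  2.41]  dist rows>=4.7
spin 3.110 (rows>=25)  then x y z cm [  3.48 -19.17   2.41]  dist rows>=4.7
```

```bash
python3 -m creep '[[[0,-0.2,1.2,0,-0.031],[0,-0.4,2.4,0.1,0],[0,-0.5,2.4,0.1,0],[0,-0.5,2.4,0.1,0],[0,-0.5,2.4,0.1,0],[0,-0.5,2.4,0.1,0],[0,-0.4,2.4,0.1,0],[0,-0.2,1.8,0,0],[0,0,1,0,0],[0,0,0,0,0],[0,0,0,0,0]]]'; python3 go.py .564 .2372 .05 3
python3 - <<'E'
from h import *
p,d=read_camera("wrist"); cv2.imwrite("pics/w9.png",p[:,:,::-1])
E
```

```text
time: 36.35
tool_pos: [0.5584, 0.2322, 0.1453]
ee_rot: [2.201, 2.233, -0.016]
contact_force: [-0.0, -0.3, -4.3]
opening: 0.498
lean deg along tool x,y-ish world: [-0.16 -0.67]  q [-0.8   0.61  0.46  1.75 -0.33  0.86 -0.18]
t 36.35 pos [0.5584 0.2322 0.1453] yaw 0.8 tilt 0.69 q7 -0.18 open 0.498 F [-0.  -0.3 -4.3]
spin -0.038 (rows>=1)  then x y z cm [0.58 0.62 9.53]  dist rows>=2.3
spin 3.104 (rows>=25)  then x y z cm [-0.58 -0.62  9.53]  dist rows>=2.3
```

View pics/w9.png

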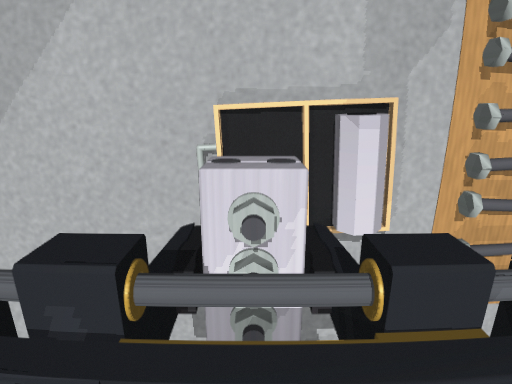

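The three-bolt clamp at (253,250) hangs upright over the handle bay, and the long sleeve at (360,175) is clear of the right finger. I'll lower it.

```bash
python3 -m creep '[[[0,0.4,0.4,1,-0.038],[0,0.2,0.1,2,0],[0,0.1,0,2,0],[0,0.1,0,2,0],[0,0,0,1.5,0],[0,0,0,0,0]]]'; python3 go.py .564 .2372 .0165 3
```

```text
time: 36.9
tool_pos: [0.5561, 0.2429, 0.0588]
ee_rot: [2.16, 2.277, -0.018]
contact_force: [-0.9, -0.5, -3.4]
opening: 0.496
lean deg along tool x,y-ish world: [-0.33 -0.59]  q [-0.76  0.74  0.38  1.77 -0.38  0.71 -0.12]
t 36.90 pos [0.5561 0.2429 0.0588] yaw 3.0 tilt 0.67 q7 -0.12 open 0.496 F [-0.9 -0.5 -3.4]
spin 0.000 (rows>=1)  then x y z cm [-0.57  0.78  4.23]  dist rows>=1.0
spin -3.141 (rows>=26)  then x y z cm [ 0.57 -0.78  4.23]  dist rows>=1.0
```

```bash
python3 -m creep '[[[0,-0.3,0.5,0.5,0],[0,-0.2,0.4,0.7,0],[0,0,0.1,0.8,0],[0,0,0,0.3,0],[0,0,0,0,0]]]'; python3 go.py .564 .2372 .0165 3
```

```text
time: 37.32
tool_pos: [0.5665, 0.239, 0.0363]
ee_rot: [2.16, 2.277, -0.015]
contact_force: [0.3, 1.1, -3.6]
opening: 0.494
lean deg along tool x,y-ish world: [-0.26 -0.53]  q [-0.73  0.78  0.37  1.75 -0.4   0.69 -0.1 ]
t 37.32 pos [0.5665 0.239  0.0363] yaw 3.0 tilt 0.59 q7 -0.10 open 0.494 F [ 0.3  1.1 -3.6]
spin 0.000 (rows>=1)  then x y z cm [-0.15 -0.25  1.98]  dist rows>=0.5
spin -3.142 (rows>=26)  then x y z cm [0.15 0.25 1.98]  dist rows>=0.5
```

```bash
python3 -m creep '[[[0,-0.1,-0.15,0.7,0],[0,0,0,0.6,0],[0,0,0,0.3,0],[0,0,0,0,0]]]'; python3 go.py .564 .2372 .0165 3
```

```text
time: 37.65
tool_pos: [0.5656, 0.2378, 0.0197]
ee_rot: [2.161, 2.275, -0.013]
contact_force: [0.1, -0.8, -3.8]
opening: 0.493
lean deg along tool x,y-ish world: [-0.17 -0.48]  q [-0.72  0.81  0.35  1.76 -0.41  0.66 -0.09]
t 37.65 pos [0.5656 0.2378 0.0197] yaw 3.0 tilt 0.51 q7 -0.09 open 0.493 F [ 0.1 -0.8 -3.8]
spin -0.001 (rows>=1)  then x y z cm [-0.05 -0.16  0.32]  dist rows>=0.1
spin 3.141 (rows>=26)  then x y z cm [0.05 0.16 0.32]  dist rows>=0.1
```

```bash
python3 -m creep '[[[0,0,-0.1,0.2,0],[0,0,0,0.1,0],[0,0,0,0.05,0],[0,0,0,0,0]]]'; python3 go.py .564 .2372 .0165 3
```

```text
time: 37.98
tool_pos: [0.5649, 0.2379, 0.0178]
ee_rot: [2.161, 2.276, -0.012]
contact_force: [-0.1, -0.5, -4.1]
opening: 0.495
lean deg along tool x,y-ish world: [-0.17 -0.42]  q [-0.72  0.81  0.35  1.76 -0.41  0.65 -0.09]
t 37.98 pos [0.5649 0.2379 0.0178] yaw 2.9 tilt 0.45 q7 -0.09 open 0.495 F [-0.1 -0.5 -4.1]
spin -0.001 (rows>=1)  then x y z cm [-0.06 -0.1   0.13]  dist rows>=0.0
spin 3.141 (rows>=26)  then x y z cm [0.06 0.1  0.13]  dist rows>=0.0
```

```bash
python3 -m creep '[[[0,0,0,0.15,0],[0,0,0,0.05,0],[53,0,0,0,0],[60,0,0,0,0],[64,0,0,0,0],[65,0,0,0,0],[65,0,0,-0.5,0],[65,0,0,-1.5,0],[65,0,0,-3,0],[80,0,0,-3,0],[100,0,0,-3,0],[100,0,0,-3,0],[100,-3,-2,-1,0],[100,-3,-3,0,0],[100,-3,-3,0,0],[100,-3,-3,0,0],[100,-3,-2,0,0],[100,0,0,0,0],[100,0,0,0,0]]]'; python3 go.py .45 0 .2 3
python3 - <<'E'
from h import *
p,d=read_camera("top"); np.savez("pics/top10.npz",p=p,d=d); cv2.imwrite("pics/t10.png",cv2.resize(p[100:260,100:400,::-1],None,fx=2.5,fy=2.5))
p,d=read_camera("side"); cv2.imwrite("pics/s10.png",cv2.resize(p[100:310,180:380,::-1],None,fx=2.8,fy=2.8,interpolation=cv2.INTER_CUBIC))
E
python3 chk.py pics/top10.npz
```

```text
time: 39.57
tool_pos: [0.4427, 0.079, 0.1871]
ee_rot: [2.159, 2.273, 0.021]
contact_force: [1.1, 0.5, 0.5]
opening: 1.002
lean deg along tool x,y-ish world: [0.78 0.31]  q [-0.73  0.29  0.53  2.13 -0.22  0.76 -0.01]
t 39.57 pos [0.4427 0.079  0.1871] yaw 2.9 tilt 0.84 q7 -0.01 open 1.002 F [1.1 0.5 0.5]
spin -0.001 (rows>=1)  then x y z cm [-7.92  0.33 -1.32]  dist rows>=1.9
spin 3.140 (rows>=26)  then x y z cm [ 7.92 -0.33 -1.32]  dist rows>=1.9
[361. 129.] n275 [ 665.1 -240.2] [53.6 41.6] 2.2 zmed 0.0408  three: -74.0 -0.9
[279. 140.] n370 [636.9   1.7] [78.2 39.7] 12.2 zmed 0.0369
[197. 137.] n498 [650.3 241.6] [ 42.2 102.9] 2.3 zmed 0.0410  two: -44.2 0.0
[365. 153.] n266 [ 590.1 -243.9] [48.4 48.3] 86.6 zmed 0.0538  three: 1.1 -1.1
[200. 165.] n490 [565.9 234. ] [44.9 88.9] 3.2 zmed 0.0423  two: 40.4 3.2
[367. 179.] n241 [ 517.6 -249.5] [40.7 45.4] 2.0 zmed 0.0425  three: 73.9 0.6
[376. 224.] n383 [ 386.3 -271. ] [64.7 45.2] 9.3 zmed 0.0386
```

View pics/t10.png

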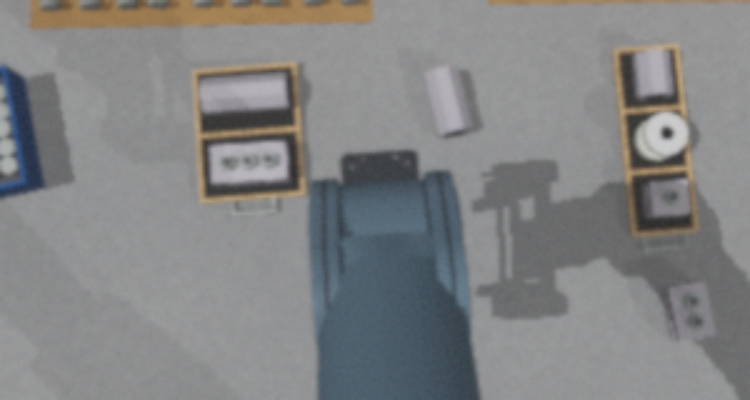

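View pics/s10.png

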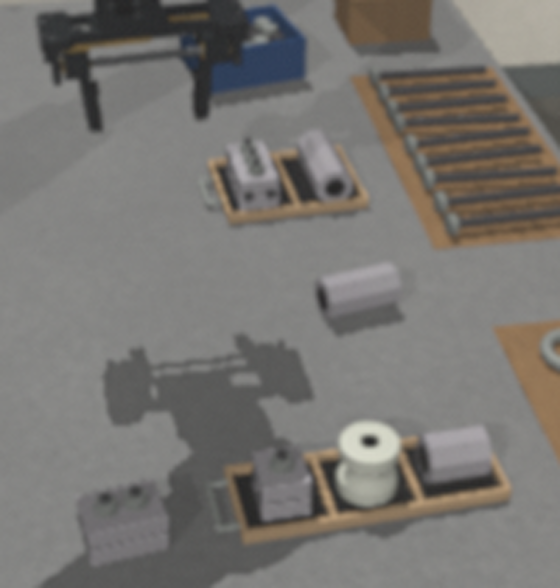

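Both pictures show all five pieces in their bays, upright or lying as asked: left tray at (245,95) and (250,160), right tray at (654,75), (662,135) and (668,198). The arm is clear, so I'm handing in.

```bash
python3 -c "
from cell import ctrl,readout
print(readout.state()['dq'].round(3)); print(ctrl.job_done())"
```

```text
[-0.013  0.031 -0.024 -0.027 -0.008 -0.01  -0.001]
the job is handed in; nothing more can be done
None
```

I placed all five pieces in their bays and handed the job in at about 40 s. The hand-in reports no verdict.

My last check used the top camera's depth, with these centres in each tray's own frame:

| Piece | x (mm) | y (mm) | Top height, median (mm) |
|---|---|---|---|
| Three-bolt clamp | 40 | 3 | 42 |
| Long sleeve | −44 | 0 | 41 |
| One-bolt clamp | 74 | 1 | 42.5 |
| Spool | 1 | −1 | 54 |
| Short sleeve | −74 | −1 | 41 |

- **Limits:** every x and y is inside its limit, and the top heights fit pieces resting on the bay floors. The sleeves read a little low because their sloping sides are included.
- **Level and upright:** I judged this from those heights and the pictures. I did not measure the angles separately.
- **Spares:** the two-bolt clamp and the middle-length sleeve moved less than 1 mm between the first and last measurement.
- **Gripper:** open and clear of everything, with the arm nearly at rest at hand-in.

Some readings did not agree:
- **Spool grip:** the fingers closed to 46.8 mm on the 50 mm spool, and I could not explain the gap. It held without slipping.
- **Tool tilt:** the tool leaned by up to 3.7° while picking up the spool. It was back to about 0.5° when I released it.

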